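# Load the membrane drying rack and start the blower

## Robot

A 7-joint arm with a two-finger parallel gripper is mounted at the origin on the work surface. World frame = base frame: x ahead of the robot, y to its left, z up, the work surface at z = 0. Lengths are in m, angles in rad, forces in N, time in s.
With the tool pointing down it reaches from about 0.35 to 0.9 m from the base axis. Payload 8.1 kg.
Tool frame: the origin (TCP) lies midway between the tips of the shut fingers; the grasp point (between the pads) lies 19 mm behind it; x points along the fingers, z is the direction in which the jaws open and shut, and the axes are right-handed (so a half turn about x gives the same grasp; the last joint's range is limited). The gripper opens to 92 mm and grips with 3 to 60 N. Pads are 19 mm wide; open, the fingers measure 130 mm over their backs; the gripper's body (75 mm by 190 mm) begins 47 mm behind the grasp point.
Start: joints at [-1.288, 0.434, 0.025, 1.573, -0.012, 1.134, -0.075], TCP at [0.235, 0.579, 0.227] pointing down, gripper open.
Joint ranges: [-2.62, 2.62], [-0.44, 2.09], [-1.27, 1.32], [0.08, 2.57], [-1.32, 4.46], [0.12, 2], [-2.74, 2.74]. Speed limits (rad/s): [2.22, 2.22, 3.01, 3.01, 3.14, 3.14, 3.14].

## Interface

Orientations are given as a rotation vector (axis times angle).
In Python, from cell import arm, optics, finder gives the robot as it stands.
- The arm moves only by the tool send_rows, never from a script. Its argument "rows" is a list that holds one entry, the list of rows, each a list of 7 numbers: the shift along the tool's x, y, z in mm, then the turn, a rotation vector about the tool's x, y, z in degrees, then the opening in per cent of the stroke, from 0 (shut) to 100 (fully open). A call has exactly 8 rows; each row is the pose to reach, as a shift and turn from the pose commanded when the call began, along the tool's axes at that moment; what a row does not reach only later rows make up. A row lasts 1/10 s, in which the tool goes at most 50 mm and 8.59 degrees, less where a joint would pass 70% of its speed; a pose out of reach is approached as far as the arm can. A call with a gripper value outside its range is refused whole. The fingers move at their own pace and stop on an object; "grip_force" is the grip in N (left out, the last holds). Time passes only in rows, so rows that repeat a pose let the fingers close, or fill a call up. It gives the time, the measured TCP pose, the force and the opening at its end, in the units of the state.
- arm.observe(): the state, without advancing time (a new reading comes with each control period).
- optics.get_image(name): name is "scene" or "top" or "wrist"; returns (picture, depth): 480x640x3 uint8, red, green, blue; 480x640 float32, m along the optical axis (not along the pixel's ray), 0 where there is no reading.
- optics.get_calibration(name): a dict with "camera_matrix" (3x3 intrinsics, pixels), "position" and "orientation" of the camera in the world; the wrist camera has in their place "T_tool_cam" (4x4, takes a point from camera to tool coordinates, whose origin is the TCP and whose axes are the tool frame's). Camera axes: x right, y up, looking along -z (the intrinsics and any distortion apply to the point x, -y, -z); pixel columns grow to the right and rows downward; lengths in m; the calibration is good to about 2 mm. A picture is of the moment at which its call begins: read the wrist's pose just before it. get_calibration takes no time and is no camera call.
- arm.sign_off(): hands the job in, once; it reports no verdict.
Trained networks look in the newest picture that a camera, given by its name, has taken for a name from the list of things; names that differ only in an ending like _2 or _b are one class to them, and where a whole thing is asked for, a point or a joint stands for the part that bears it (a point fixed in the world has none). Each returns a list of dicts, best first, with "confidence" (0 to 1); they miss things now and then, are a little off and sometimes report something else, mostly with a low value. They report only what shows in the picture. A call takes as long as a camera call. They do not tell look-alikes from the thing itself.
- finder.search_frame(camera, thing): "bbox" ([left, top, width, height] in pixels, round what is visible of it).
- finder.regions_of(camera, thing): "region" (480x640 bool, what is visible of it) and "bbox" ([left, top, width, height] in pixels, round what is visible of it).
- finder.place_of(camera, thing): "xy" ([column, row] in pixels: a listed point, or the origin of a listed thing).
The state is a dict: "clock": time; "joints": joint angles; "dq": joint speeds; "joint_efforts": joint torques, N m; "position": TCP position; "ee_rot": TCP orientation; "force": force on the tool from outside, world axes, zero at the start; "ft_torque": the same for the moment, N m; "width": opening from 0.0 (shut) to 1.0 (fully open).
Only numpy, scipy, OpenCV 4.12 (cv2) and the standard library are available. Lean on these libraries where they do the work, as an engineer would, in place of code of your own. Each camera call takes 0.05 s, during which the arm holds its last target.

## Task

Blow-dry the wet membrane elements: lift the yellow jug by its handle out of the drying rack and stand it on the round black mat, lay every element from the blue drain tray in a groove of its own in the rack with its white nozzle towards the air manifold, then swing the hold-down bar fully down over them. Turn the air-flow knob to the mark with as many dots as there are elements in the rack, and only with the bar down and the knob set press the green start button all the way in. Leave everything else on the bench where it is.

Things in the scene. Friction and masses are not known exactly. Their poses are not given: they have to be found in the camera images.
- rack: Drying rack, fixed: steel drip pan 290 x 330 mm (floor 4 mm high) with two zigzag combs 12 mm thick at x = -68 and +68 mm forming four V grooves along x, at y = -114, -38, 38, 114 mm. Origin on the bench; x points to the grey air manifold. Comb peaks 50 mm high; an element in a groove has its axis 43 mm above the bench and its middle within about 15 mm of x = 0.
- manifold (a point): On the rack, middle of the front face of its grey air manifold: x = +126 mm, 43 mm above the bench (top 68 mm high). At the other end a back-stop rail (10 mm rod, 43 mm high) crosses the rack at x = -115 mm.
- hold_bar (a joint): Angle of the rack's hold-down bar: 0 = fully down over the elements (its stop), 1.55 to 1.8 = standing up (open). A 12 mm steel cross bar along the rack's y on two arms 65 mm long, with a red grip sleeve (16 mm thick, 50 mm long) in its middle; stiff hinge, stays where it is left, about 4 N at the bar moves it.
- bar_grip (a point): Middle of the red sleeve, on the cross bar's axis. It swings on an arc of 65 mm radius about the hinge at x = 125, z = 75 mm of the rack: at bar angle q it is at x = 125 - 65 cos q, y = 0, z = 75 + 65 sin q (mm, rack's frame). When down it is over the gap between the two middle grooves.
- jug: Empty yellow plastic rinse jug, 96 mm across, 95 mm high, with a rigid arched handle over its mouth; 0.35 kg. Origin at the centre of its underside, z up; the handle arch lies in its x-z plane. It starts standing on the pan floor between the rack's two combs.
- jug_grip (a point): Middle of the handle's straight top: black-sleeved bar 11 mm thick and 50 mm long, along the jug's x, 160 mm above its underside.
- mat: Round black rubber mat on the bench, 160 mm across, 3 mm thick; fixed. Origin at its centre on the bench.
- tray: Blue drain tray 440 x 172 mm, fixed, with V combs like the rack's: places for four elements at x = -105 and +105, y = -40 and +40 mm. Origin on the bench, x along its length, away from the robot. End walls 62 mm, side walls 30 mm, comb peaks 50 mm high, floor 4 mm.
- e1: Wet membrane element: blue cylinder 44 mm thick, 170 mm long, black ends, 0.25 kg, lying in the drain tray, axis 43 mm up. Origin on its axis at the nozzle end of the cylinder (its middle is at x = -85 mm); x points out of the white nozzle (16 mm thick, 20 mm long). Other end: 8 mm stub. e1 and one to three of e2, e3, e4 are there (an absent one is None from the start).
- blower: Blower unit, fixed: white housing 240 x 210 x 130 mm on a blue foot; origin at the centre of its underside, its front (gauges) faces -x. On its flat top (130 mm) are the air-flow dial and the start button.
- air_knob (a joint): Angle of the air-flow knob, 0 to 3.0 rad, growing clockwise from above; stays where it is left (0.03 N m). Its white pointer points along the blower's +y at 0, the red mark; the marks with 1, 2, 3 and 4 white dots lie at 0.7, 1.4, 2.1 and 2.8 rad.
- knob_grip (a point): On the knob's axis, fixed to the blower, 165 mm above the bench: the height to grip it. The knob is a 54 mm disc with a finger bar 14 mm wide and 50 mm long, from 142 to 168 mm above the bench; the bar lies along the pointer line.
- start (a joint): Travel of the green start button, 0 = out, 0.006 m = fully in; spring-loaded, about 5 N, springs back.
- start_top (a point): Centre of the top of the green start button, 28 mm across, in a black collar on the blower's top; moves with the button, 152 mm above the bench when out.
- e2: Wet membrane element like e1, or absent.
- e3: Wet membrane element like e1, or absent.
- e4: Wet membrane element like e1, or absent.
- tape: Bystander: white tape roll, ring 100 mm across, 20 mm high; loose, to be left alone.
- oring_jar: Bystander: small jar, 48 mm across, 60 mm high; loose, to be left alone.
- driver: Bystander: screwdriver with red handle, 190 mm long; loose, to be left alone.
- tin: Bystander: low grease tin with a pale label, 68 mm across, 50 mm high; loose, to be left alone.
- pen: Bystander: black marker pen, 125 mm long; loose, to be left alone.
Mind the look-alikes: they are no part of the job. Of the things shaped like the mat, the black one is meant.

How it is judged:
By the outcome, as a careful person would: the job done as asked, in the order asked, and still so for the second after the job is handed in, with the robot touching nothing.
Of e2, e3, e4 only 1 to 3 are there at a start; the rules pass over those that are not, and their reading is None.
At some moment in a run one of jug, e1, e2, e3, e4 may be knocked a few centimetres aside while the robot is not near it.
It also fails if it takes over 210 s, if anything falls off the work surface, if the arm or the gripper's body presses on something with over 40 N, if the wrist force passes 120 N, or if a joint passes its speed limit or range.

## Working session

There is one attempt and no reset: what is moved stays moved. The work goes in short steps, Python scripts to look and compute and a tool call to move; the robot and the scene stay as the last step left them, time stands still between calls to the robot, and variables do not carry over. Pictures are saved under pics/ and viewed, and the job is handed in when it is done.

Besides the shell and the picture viewer there is one more tool, called after ">>>" as a command line: name --argument value ..., lists and objects as JSON in quotes. send_rows: Moves the arm, as the interface text tells. Its arguments: {"type":"object","properties":{"rows":{"type":"array"},"grip_force":{"type":"number"}},"required":["rows"]}

```bash
ls; mkdir -p pics
python3 - <<'E'
from cell import arm, optics, finder
import cv2
s=arm.observe(); print(s)
for n in ("scene","top","wrist"):
    im,d=optics.get_image(n); cv2.imwrite(f"pics/{n}0.png",im[:,:,::-1]); print(n,optics.get_calibration(n))
E
```

```text
pics
{'clock': 0.0, 'joints': array([-1.28759689,  0.43522508,  0.02499837,  1.574116  , -0.01159137,
        1.13399514, -0.07515647]), 'dq': array([-0.00050287,  0.00033839, -0.00041468,  0.00105336, -0.00193265,
        0.00173451,  0.00103739]), 'joint_efforts': array([-6.43195872e-04, -6.67853451e+01,  9.84845795e-01, -3.14476132e+01,
       -6.04025018e-02,  4.26907022e-02,  1.47190449e-04]), 'position': array([0.23506178, 0.5785497 , 0.22593666]), 'ee_rot': array([-0.92138601,  1.36868046,  0.9196985 ]), 'force': array([ 0.26274877, -0.68223509, -0.12010257]), 'ft_torque': array([ 0.01798751, -0.00184795, -0.00458762]), 'width': 0.9993698381931679}
scene {'camera_matrix': array([[447.85998543,   0.        , 321.37845198],
       [  0.        , 447.85998543, 244.02485159],
       [  0.        ,   0.        ,   1.        ]]), 'position': array([1.00159522, 0.63459687, 1.14576212]), 'orientation': array([0.25510255, 0.83143516, 2.40716681])}
top {'camera_matrix': array([[508.22596875,   0.        , 321.59098587],
       [  0.        , 508.22596875, 243.1905317 ],
       [  0.        ,   0.        ,   1.        ]]), 'position': array([ 0.25788881, -0.00298217,  1.38589738]), 'orientation': array([ 0.16110939, -0.17824583, -1.68485087])}
wrist {'camera_matrix': array([[370.20639668,   0.        , 318.81576222],
       [  0.        , 370.20639668, 244.25863847],
       [  0.        ,   0.        ,   1.        ]]), 'T_tool_cam': array([[ 9.93644732e-05,  2.57858446e-01, -9.66182701e-01,
        -1.57956861e-01],
       [-7.16132531e-04,  9.66182477e-01,  2.57858312e-01,
         6.98701487e-02],
       [ 9.99999739e-01,  6.66292907e-04,  2.80665034e-04,
        -2.10485971e-04],
       [ 0.00000000e+00,  0.00000000e+00,  0.00000000e+00,
         1.00000000e+00]])}
```

View pics/scene0.png

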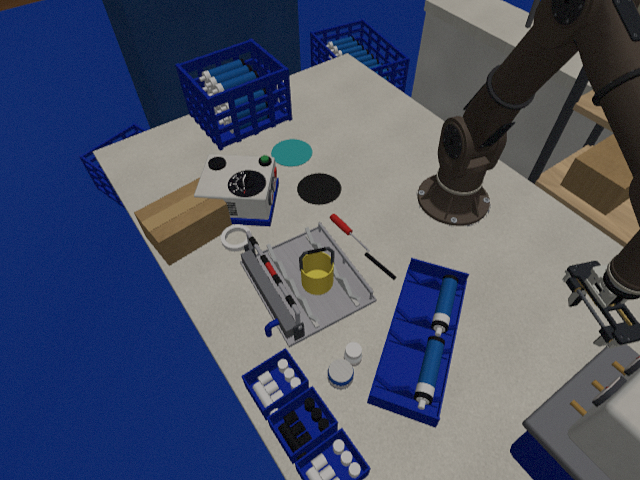

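View pics/top0.png

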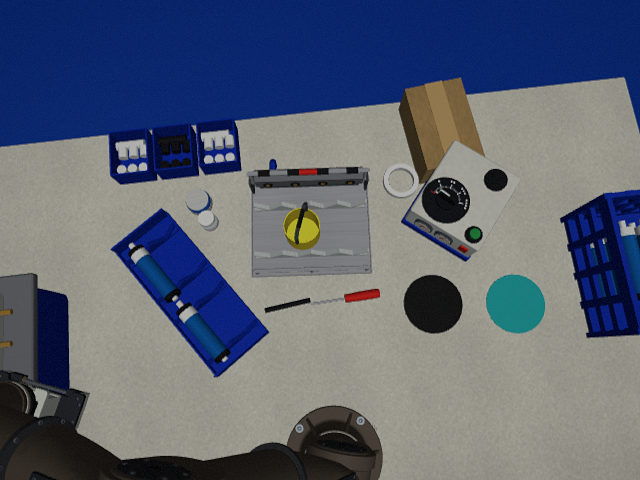

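View pics/wrist0.png

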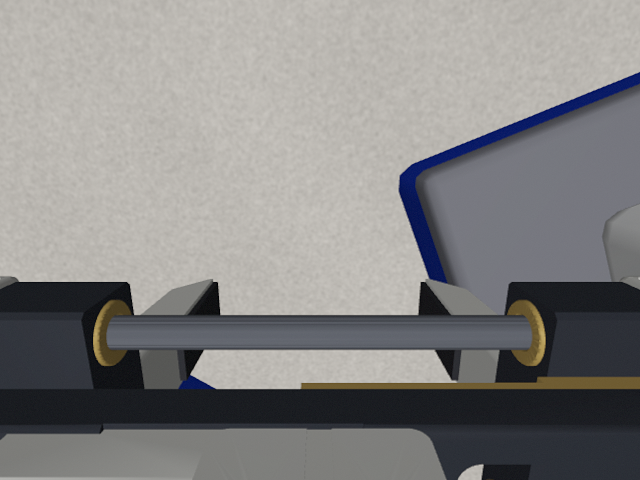

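```bash
cat > h.py <<'E'
from cell import arm, optics, finder
import numpy as np, cv2
from scipy.spatial.transform import Rotation as R
np.set_printoptions(precision=4,suppress=True)
def campose(n,s=None):
    c=optics.get_calibration(n)
    if n=="wrist":
        s=s or arm.observe()
        T=np.eye(4);T[:3,:3]=R.from_rotvec(s["ee_rot"]).as_matrix();T[:3,3]=s["position"]
        T=T@c["T_tool_cam"]
        return c["camera_matrix"],T[:3,:3],T[:3,3]
    return c["camera_matrix"],R.from_rotvec(c["orientation"]).as_matrix(),np.array(c["position"])
def ray(n,px,s=None):
    K,Rm,p=campose(n,s)
    d=np.array([(px[0]-K[0,2])/K[0,0],-(px[1]-K[1,2])/K[1,1],-1.])
    return p,Rm@d
def at_z(n,px,z,s=None):
    p,d=ray(n,px,s); return p+d*(z-p[2])/d[2]
def at_d(n,px,dep,s=None):
    p,d=ray(n,px,s); return p+d*dep
def proj(n,P,s=None):
    K,Rm,p=campose(n,s); q=(np.atleast_2d(P)-p)@Rm
    return np.c_[K[0,0]*q[:,0]/-q[:,2]+K[0,2], K[1,1]*(-q[:,1])/-q[:,2]+K[1,2]]
def snap(n,name):
    s=arm.observe(); im,d=optics.get_image(n); cv2.imwrite(f"pics/{name}.png",im[:,:,::-1]); return im,d,s
def rows_to(pos,rot,s=None):
    "print shift in tool axes mm and turn deg to reach pose"
    s=s or arm.observe(); R0=R.from_rotvec(s["ee_rot"])
    sh=R0.inv().apply(np.array(pos)-s["position"])*1000
    rv=(R0.inv()*rot).as_rotvec(degrees=True)
    return sh,rv
E
python3 - <<'E'
from h import *
zs=dict(rack=0,manifold=.043,bar_grip=None,jug=.004,jug_grip=.164,mat=.0,tray=0,e1=.043,blower=0,knob_grip=.165,start_top=.152)
for n in ("top","scene"):
    im,d,s=snap(n,n+"1")
    for t,z in zs.items():
        for r in finder.place_of(n,t)[:4]:
            u=r["xy"]; print(n,t,np.round(u,1),round(r["confidence"],2), at_z(n,u,z if z is not None else .1)[:2], "depth:",at_d(n,u,d[int(np.clip(u[1],0,479)),int(np.clip(u[0],0,639))]))
E
```

```text
top rack [308.4 231.9] 0.94 [ 0.592  -0.0033] depth: [ 0.5891 -0.0033  0.0119]
top manifold [306.8 182.5] 0.72 [ 0.7221 -0.0151] depth: [ 0.7179 -0.015   0.0554]
top bar_grip [309. 171.] 0.75 [ 0.7338 -0.0242] depth: [ 0.7156 -0.0233  0.1491]
top jug [304.4 231.2] 0.89 [0.5944 0.0075] depth: [0.5949 0.0075 0.002 ]
top jug_grip [298.3 216.4] 0.57 [0.5949 0.0171] depth: [0.6315 0.0193 0.0311]
top mat [516.8 300.9] 0.66 [ 0.3316 -0.544 ] depth: [ 0.3316 -0.5443 -0.0009]
top mat [433.7 304.1] 0.63 [ 0.3503 -0.3182] depth: [ 0.3501 -0.3173  0.004 ]
top tray [194.  294.4] 0.68 [0.4555 0.3271] depth: [0.4548 0.326  0.0045]
top tray [308.5 170.7] 0.3 [ 0.7718 -0.0245] depth: [ 0.7183 -0.0222  0.1444]
top e1 [132.6 251. ] 0.94 [0.5864 0.4734] depth: [0.5799 0.4638 0.0698]
top e1 [181.3 307.2] 0.82 [0.4197 0.3524] depth: [0.4165 0.3455 0.069 ]
top blower [452.8 207.5] 0.81 [ 0.613  -0.4173] depth: [ 0.5771 -0.3754  0.1402]
top knob_grip [449.2 199.6] 0.73 [ 0.5921 -0.3627] depth: [ 0.5915 -0.3621  0.167 ]
top knob_grip [180.8 309.1] 0.73 [0.4006 0.3216] depth: [0.4127 0.3492 0.0611]
top knob_g
[... 828 characters left out ...]
 [0.4577 0.3159] depth: [ 0.457   0.3155 -0.0014]
scene e1 [438.4 328.7] 0.89 [0.4204 0.3499] depth: [0.4246 0.3519 0.051 ]
scene e1 [421.2 396.2] 0.56 [0.585  0.4586] depth: [0.5915 0.4613 0.0601]
scene e1 [265.5 157.3] 0.31 [ 0.4448 -0.5243] depth: [ 0.4986 -0.4123  0.1496]
scene blower [240.8 203.5] 0.82 [ 0.6176 -0.4116] depth: [ 0.6519 -0.3182  0.1023]
scene blower [319.9 189.3] 0.17 [ 0.3525 -0.3076] depth: [ 0.3544 -0.3049  0.0033]
scene knob_grip [245.  171.4] 0.66 [ 0.5941 -0.3763] depth: [ 0.5951 -0.3737  0.1676]
scene start_top [267.5 155. ] 0.49 [ 0.4885 -0.4157] depth: [ 0.4059 -0.5849 -0.008 ]
scene start_top [273.1 271. ] 0.47 [ 0.7183 -0.0035] depth: [ 0.7157 -0.0095  0.1428]
```

Run:
```python
import cv2, numpy as np
a=cv2.imread("pics/top1.png")
A=cv2.resize(a[150:290,235:385],None,fx=5,fy=5,interpolation=cv2.INTER_CUBIC)[:600]
b=a[130:270,390:530]
cv2.imwrite("pics/c1.png",cv2.resize(a[155:285,240:380],(630,585),interpolation=cv2.INTER_CUBIC))
cv2.imwrite("pics/c2.png",cv2.resize(a[130:270,390:530],(600,600),interpolation=cv2.INTER_CUBIC))
c=cv2.imread("pics/scene1.png")
cv2.imwrite("pics/c3.png",cv2.resize(c[140:350,180:400],(629,600),interpolation=cv2.INTER_CUBIC))
```

```text
(no output)
```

View pics/c1.png

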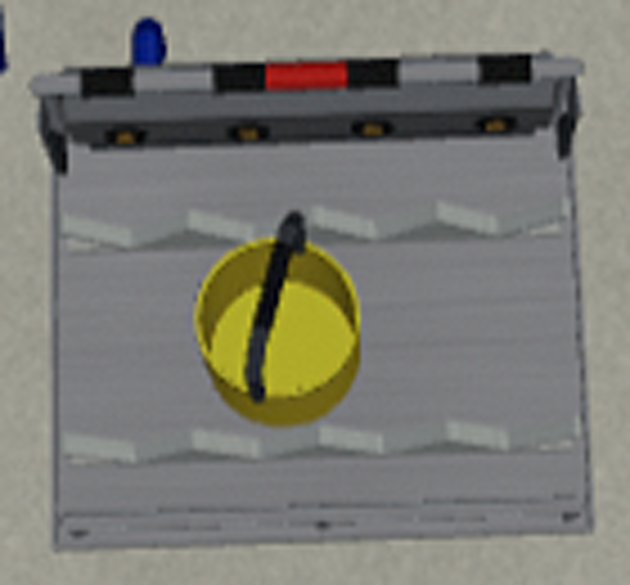

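View pics/c2.png

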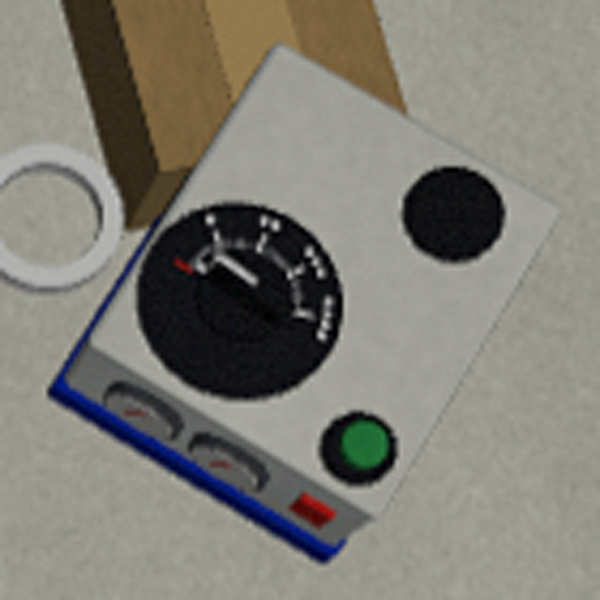

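View pics/c3.png

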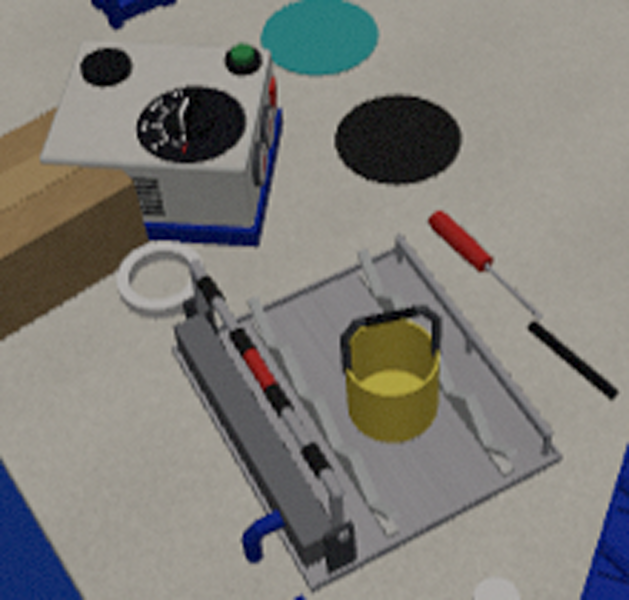

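Run:
```python
from h import *
from scipy.optimize import least_squares
def c1(u,v): return (240+u/4.5,155+v/4.5)
def c2(u,v): return (390+u/600*140,130+v/600*140)
def c3(u,v): return (180+u/2.859,140+v/2.857)
def fit(obs,x0):
    def res(p):
        c,s=np.cos(p[2]),np.sin(p[2]); o=[]
        for n,px,P in obs:
            W=[p[0]+c*P[0]-s*P[1],p[1]+s*P[0]+c*P[1],P[2]]
            o+=list(proj(n,W)[0]-px)
        return o
    r=least_squares(res,x0); return r.x,np.round(np.array(r.fun).reshape(-1,2),1)
rack=[("top",c1(125,136),(.126,.114,.043)),("top",c1(248,134),(.126,.038,.043)),("top",c1(372,129),(.126,-.038,.043)),("top",c1(496,125),(.126,-.114,.043)),
("top",c1(55,548),(-.145,.165,.003)),("top",c1(592,532),(-.145,-.165,.003)),
("scene",c3(559,458),(-.145,.165,.003)),("scene",c3(400,238),(-.145,-.165,.003)),("scene",c3(313,588),(.145,.165,.003))]
print(fit(rack,[.6,0,0]))
bl=[("top",c2(240,300),(0,0,.142))]
print(np.array(at_z("top",c1(275,290),.164)),at_z("scene",c3(388,317),.164))
print("bar ends top",at_z("top",c1(291,240),.16),at_z("top",c1(260,350),.16))
print("bar ends scene",at_z("scene",c3(352,324),.164),at_z("scene",c3(428,309),.164))
print("rim centre", at_z("top",c1(277,323),.099))
print("sleeve",at_z("top",c1(306,76),.14),at_z("scene",c3(258,370),.14))
# blower
print("knob",at_z("top",c2(243,293),.142), "button",at_z("top",c2(365,443),.152),at_z("scene",c3(242,53),.152))
corners=[(280,43),(558,210),(378,518),(92,345)]
for c in corners: print("blower top corner",at_z("top",c2(*c),.130))
for c in [(435,276),(516,272)]: pass
```

```text
(array([ 0.6027, -0.0114, -0.092 ]), array([[ 0.5, -3.9],
       [ 0.6, -4.3],
       [ 0.4, -3.9],
       [ 0.1, -3.8],
       [-0.3,  3.9],
       [ 0.7,  4. ],
       [ 3.1, -1.7],
       [ 2.8,  1.7],
       [ 2.1, -1.6]]))
[0.5862 0.011  0.164 ] [0.5914 0.0151 0.164 ]
bar ends top [ 0.6148 -0.001   0.16  ] [0.5544 0.0231 0.16  ]
bar ends scene [0.6243 0.002  0.164 ] [0.5544 0.0295 0.164 ]
rim centre [0.5839 0.0128 0.099 ]
sleeve [ 0.7169 -0.0206  0.14  ] [ 0.7187 -0.02    0.14  ]
knob [ 0.6024 -0.3637  0.142 ] button [ 0.5013 -0.4155  0.152 ] [ 0.5053 -0.4061  0.152 ]
blower top corner [ 0.7615 -0.4175  0.13  ]
blower top corner [ 0.6343 -0.5655  0.13  ]
blower top corner [ 0.4601 -0.4221  0.13  ]
blower top corner [ 0.5847 -0.272   0.13  ]
```

Run:
```python
from h import *
def c1(u,v): return (240+u/4.5,155+v/4.5)
def c3(u,v): return (180+u/2.859,140+v/2.857)
a=at_z("top",c1(125,136),.043);b=at_z("top",c1(496,125),.043)
c=at_z("top",c1(55,548),.003);d=at_z("top",c1(592,532),.003)
e=at_z("scene",c3(559,458),.003);f=at_z("scene",c3(400,238),.003);g=at_z("scene",c3(313,588),.003)
h=at_z("top",c1(55,150),.003)
print(a,b,(a+b)/2,np.linalg.norm(a-b)); print(c,d,(c+d)/2,np.linalg.norm(c-d),np.linalg.norm((c+d-a-b)/2)); print(e,f,(e+f)/2,np.linalg.norm(e-f),g,np.linalg.norm(e-g))
im=cv2.imread("pics/top1.png")
dep=optics.get_image("top")[1]
for px in [c1(125,136),c1(55,548),c1(592,532),c1(306,76),c1(60,530),c1(400,340),(200,400)]:
    print(px,at_d("top",px,dep[round(px[1]),round(px[0])]))
```

```text
[0.7274 0.0931 0.043 ] [ 0.7067 -0.1346  0.043 ] [ 0.7171 -0.0207  0.043 ] 0.2287117481814484
[0.4841 0.1644 0.003 ] [ 0.4543 -0.1622  0.003 ] [0.4692 0.0011 0.003 ] 0.327898565408544 0.25200963403772614
[0.4846 0.1655 0.003 ] [ 0.4463 -0.174   0.003 ] [ 0.4654 -0.0043  0.003 ] 0.3416856368374628 [0.7694 0.1403 0.003 ] 0.2859585640469312
(267.77777777777777, 185.22222222222223) [0.7262 0.0929 0.0465]
(252.22222222222223, 276.77777777777777) [0.4837 0.1641 0.0055]
(371.55555555555554, 273.22222222222223) [ 0.454  -0.1619  0.0053]
(308.0, 171.88888888888889) [ 0.7126 -0.0205  0.1517]
(253.33333333333334, 272.77777777777777) [0.4943 0.1599 0.006 ]
(328.8888888888889, 230.55555555555554) [ 0.5873 -0.0606  0.0064]
(200, 400) [0.1772 0.3302 0.0005]
```

```bash
cat >> h.py <<'E'
def down(phi):
    z=np.array([np.cos(phi),np.sin(phi),0]);x=np.array([0,0,-1.])
    return R.from_matrix(np.c_[x,np.cross(z,x),z])
def phi_now(s=None):
    s=s or arm.observe(); z=R.from_rotvec(s["ee_rot"]).as_matrix()[:,2]; return np.arctan2(z[1],z[0])
def go(pos,phi):
    s=arm.observe(); sh,rv=rows_to(pos,down(phi),s)
    print("t",round(s["clock"],2),"pos",s["position"],"phi",round(phi_now(s),3),"j",s["joints"],"w",round(s["width"],3),"F",s["force"]); print("-> shift",np.round(sh,1),"turn",np.round(rv,2))
E
python3 - <<'E'
from h import *
go([.588,.012,.30],1.18); go([.588,.012,.30],1.18-np.pi); print(R.from_rotvec(arm.observe()["ee_rot"]).as_matrix())
E
```

```text
t 1.4 pos [0.2352 0.5791 0.2267] phi 1.185 j [-1.2876  0.4345  0.025   1.5732 -0.0116  1.134  -0.0751] w 0.999 F [ 0.0918  0.1469 -0.0442]
-> shift [ -73.3 -540.3 -392.6] turn [ 0.28  0.   -0.  ]
t 1.4 pos [0.2352 0.5791 0.2267] phi 1.185 j [-1.2876  0.4345  0.025   1.5732 -0.0116  1.134  -0.0751] w 0.999 F [ 0.0918  0.1469 -0.0442]
-> shift [ -73.3 -540.3 -392.6] turn [-179.72    0.      0.  ]
[[-0.     -0.9265  0.3764]
 [ 0.      0.3764  0.9265]
 [-1.      0.      0.    ]]
```

>>> send_rows --rows '[[[-73, -100, -70, 0, 0, 0, 100], [-73, -540, -392, 0, 0, 0, 100], [-73, -540, -392, 0, 0, 0, 100], [-73, -540, -392, 0, 0, 0, 100], [-73, -540, -392, 0, 0, 0, 100], [-73, -540, -392, 0, 0, 0, 100], [-73, -540, -392, 0, 0, 0, 100], [-73, -540, -392, 0, 0, 0, 100]]]'

```text
clock: 2.2
position: [0.4434, 0.2447, 0.2794]
ee_rot: [-0.92, 1.366, 0.921]
force: [0.3, 0.2, 0.4]
width: 1.001
```

Run:
```python
from h import *
go([.588,.012,.30],1.18)
```

```text
t 2.2 pos [0.4434 0.2447 0.2794] phi 1.185 j [-0.7687  0.1939  0.1912  1.7897 -0.0402  1.1609  0.62  ] w 1.001 F [0.3016 0.1635 0.4419]
-> shift [ -20.7 -221.5 -161.2] turn [0.29 0.05 0.02]
```

>>> send_rows --rows '[[[-20, -220, -160, 0, 0, 0, 100], [-20, -220, -160, 0, 0, 0, 100], [-20, -220, -160, 0, 0, 0, 100], [-20, -220, -160, 0, 0, 0, 100], [-20, -220, -160, 0, 0, 0, 100], [-20, -220, -160, 0, 0, 0, 100], [-20, -220, -160, 0, 0, 0, 100], [-20, -220, -160, 0, 0, 0, 100]]]'

```text
clock: 3.0
position: [0.5861, 0.0157, 0.2986]
ee_rot: [-0.919, 1.368, 0.92]
force: [0.1, 0.5, -0.8]
width: 1.005
```

Run:
```python
from h import *
go([.588,.012,.30],1.18)
im,d,s=snap("wrist","w1")
```

```text
t 3.0 pos [0.5861 0.0157 0.2986] phi 1.184 j [-0.3717  0.3253  0.3489  1.5826 -0.1156  1.2545  1.1805] w 1.005 F [ 0.0778  0.4785 -0.7654]
-> shift [-1.4 -3.1 -2.7] turn [ 0.24  0.01 -0.03]
```

View pics/w1.png

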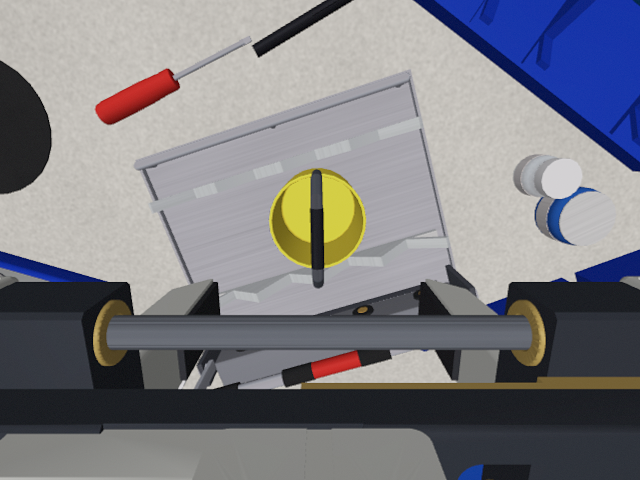

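Run:
```python
from h import *
s=arm.observe()
for p in [(316,175),(317,212),(317,265),(318,282),(317,228)]: print(p,at_z("wrist",p,.168,s))
im,d=optics.get_image("wrist")
for r in range(170,292,8): print(r, d[r,317], at_d("wrist",(317,r),d[r,317],s))
print([ (r["xy"],r["confidence"],at_z("wrist",r["xy"],.165,s)) for r in finder.place_of("wrist","jug_grip")])
```

```text
(316, 175) [0.5404 0.0326 0.168 ]
(317, 212) [0.5673 0.0224 0.168 ]
(317, 265) [0.608  0.0059 0.168 ]
(318, 282) [0.622 0.001 0.168]
(317, 228) [0.5793 0.0176 0.168 ]
170 0.41168383 [0.5445 0.0311 0.0375]
178 0.30145642 [0.5441 0.0318 0.1514]
186 0.29623348 [0.5494 0.0297 0.1583]
194 0.2901308 [0.5544 0.0277 0.1661]
202 0.289698 [0.56   0.0254 0.1681]
210 0.2910147 [0.5658 0.0231 0.1684]
218 0.29102525 [0.5714 0.0208 0.1701]
226 0.2923989 [0.5773 0.0184 0.1703]
234 0.29498455 [0.5835 0.0158 0.1694]
242 0.29784733 [0.5899 0.0132 0.1683]
250 0.29858753 [0.5959 0.0108 0.1692]
258 0.30064964 [0.6022 0.0082 0.1689]
266 0.3013849 [0.6082 0.0058 0.1699]
274 0.30302078 [0.6145 0.0032 0.17  ]
282 0.3074249 [0.6219 0.0002 0.1676]
290 0.4833458 [ 0.6889 -0.0279  0.0048]
[([313.6, 240.4], 0.6, array([0.5884, 0.0108, 0.165 ]))]
```

>>> send_rows --rows '[[[50, 0, 0, 0, 0, 0, 100], [100, 0, 0, 0, 0, 0, 100], [130, 0, 0, 0, 0, 0, 100], [152, 0, 0, 0, 0, 0, 100], [152, 0, 0, 0, 0, 0, 100], [152, 0, 0, 0, 0, 0, 0], [152, 0, 0, 0, 0, 0, 0], [152, 0, 0, 0, 0, 0, 0]]]' --grip_force 25

```text
clock: 3.95
position: [0.5872, 0.0159, 0.1484]
ee_rot: [-0.921, 1.365, 0.92]
force: [0.1, 0.7, 0.3]
width: 0.785
```

>>> send_rows --rows '[[[0, 0, 0, 0, 0, 0, 0], [0, 0, 0, 0, 0, 0, 0], [0, 0, 0, 0, 0, 0, 0], [0, 0, 0, 0, 0, 0, 0], [0, 0, 0, 0, 0, 0, 0], [0, 0, 0, 0, 0, 0, 0], [-10, 0, 0, 0, 0, 0, 0], [-20, 0, 0, 0, 0, 0, 0]]]'

```text
clock: 4.75
position: [0.5861, 0.0154, 0.1675]
ee_rot: [-0.92, 1.368, 0.92]
force: [0.2, -0.9, 0.0]
width: 0.094
```

Run:
```python
from h import *
go([.586,.0148,.30],1.184)
im,d,s=snap("wrist","w2")
```

```text
t 4.75 pos [0.5861 0.0154 0.1675] phi 1.185 j [-0.3466  0.4346  0.3202  1.7638 -0.1612  0.9694  1.2222] w 0.094 F [ 0.1812 -0.9393  0.0096]
-> shift [-132.5   -0.    -0.6] turn [ 0.05 -0.02 -0.02]
```

View pics/w2.png

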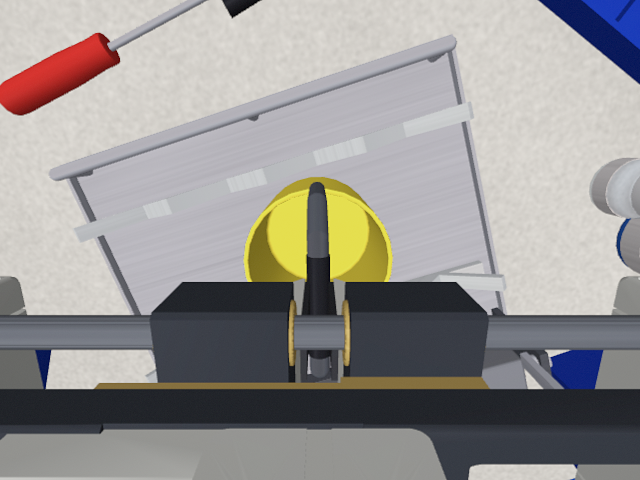

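>>> send_rows --rows '[[[-40, 0, 0, 0, 0, 0, 0], [-80, 0, 0, 0, 0, 0, 0], [-110, 0, 0, 0, 0, 0, 0], [-110, 0, 0, 0, 0, 0, 0], [-110, 0, 0, 0, 0, 0, 0], [-110, 0, 0, 0, 0, 0, 0], [-110, 0, 0, 0, 0, 0, 0], [-110, 0, 0, 0, 0, 0, 0]]]'

```text
clock: 5.6
position: [0.5858, 0.0155, 0.2759]
ee_rot: [-0.92, 1.369, 0.921]
force: [-0.7, 0.5, 0.5]
width: 0.004
```

Run:
```python
from h import *
a=cv2.imread("pics/top1.png"); 
def mc(n,img,box):
    x,y,w,h=box; g=img[y:y+h,x:x+w].max(2)<60
    k,l,st,c=cv2.connectedComponentsWithStats(g.astype(np.uint8)); i=1+np.argmax(st[1:,4])
    u=c[i]+[x,y]; print(n,st[i],u,at_z(n,u,.003)); return at_z(n,u,.003)
mc("top",a,(395,265,75,75)); mc("scene",cv2.imread("pics/scene1.png"),(290,165,60,45))
go([.347,-.317,.30],1.184)
go([.347,-.317,.30],0.6)
im,d,s=snap("wrist","w3"); snap("scene","s3")
```

```text
top [   9   10   58   58 2643] [432.6201 303.7159] [ 0.3515 -0.3148  0.003 ]
scene [   7    9   44   30 1043] [318.7037 188.5072] [ 0.3554 -0.3109  0.003 ]
t 5.6 pos [0.5858 0.0155 0.2759] phi 1.185 j [-0.3707  0.34    0.3476  1.6189 -0.1217  1.2058  1.1872] w 0.004 F [-0.6754  0.4961  0.5311]
-> shift [ -23.6   96.1 -398. ] turn [ 0.05 -0.05 -0.08]
t 5.6 pos [0.5858 0.0155 0.2759] phi 1.185 j [-0.3707  0.34    0.3476  1.6189 -0.1217  1.2058  1.1872] w 0.004 F [-0.6754  0.4961  0.5311]
-> shift [ -23.6   96.1 -398. ] turn [33.51 -0.07 -0.07]
```

View pics/s3.png

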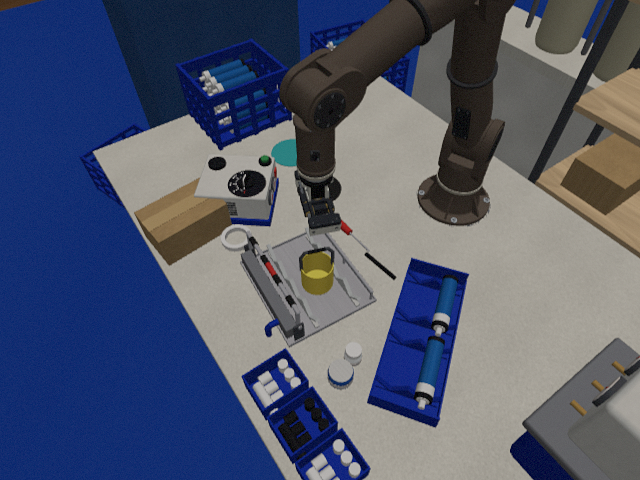

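>>> send_rows --rows '[[[-20, 0, 0, 0, 0, 0, 100], [-20, 0, 0, 0, 0, 0, 100], [-20, 0, 0, 0, 0, 0, 100], [-20, 0, 0, 0, 0, 0, 100], [-20, 0, 0, 0, 0, 0, 100], [-20, 0, 0, 0, 0, 0, 100], [-20, 0, 0, 0, 0, 0, 100], [-20, 0, 0, 0, 0, 0, 100]]]'

```text
clock: 6.5
position: [0.5862, 0.0155, 0.2968]
ee_rot: [-0.92, 1.368, 0.92]
force: [0.1, 0.4, -0.7]
width: 0.649
```

Run:
```python
from h import *
im,d,s=snap("wrist","w4"); go([.586,.0148,.146],1.184)
for r in range(170,292,8):
    c=np.where((d[r,280:350]>.25)&(d[r,280:350]<.31))[0]
    if len(c): u=(280+c.mean(),r); print(u,at_z("wrist",u,.168,s))
```

```text
t 6.55 pos [0.5862 0.0155 0.2968] phi 1.185 j [-0.3736  0.3265  0.3514  1.5859 -0.1166  1.25    1.1825] w 0.698 F [ 0.1947 -0.3997 -0.1728]
-> shift [150.8  -0.1  -0.7] turn [ 0.05 -0.   -0.01]
(np.float64(315.5), 178) [0.5427 0.0302 0.168 ]
(np.float64(315.5), 186) [0.5483 0.0279 0.168 ]
(np.float64(316.0), 194) [0.5542 0.0259 0.168 ]
(np.float64(316.0), 202) [0.5599 0.0236 0.168 ]
(np.float64(316.0), 210) [0.5657 0.0212 0.168 ]
(np.float64(316.5), 218) [0.5718 0.0191 0.168 ]
(np.float64(316.5), 226) [0.5777 0.0167 0.168 ]
(np.float64(316.5), 234) [0.5837 0.0142 0.168 ]
(np.float64(316.5), 242) [0.5898 0.0117 0.168 ]
(np.float64(317.0), 250) [0.5961 0.0096 0.168 ]
(np.float64(317.0), 258) [0.6024 0.0071 0.168 ]
(np.float64(317.0), 266) [0.6087 0.0045 0.168 ]
(np.float64(317.5), 274) [0.6152 0.0023 0.168 ]
(np.float64(317.0), 282) [ 0.6215 -0.0008  0.168 ]
```

View pics/w4.png

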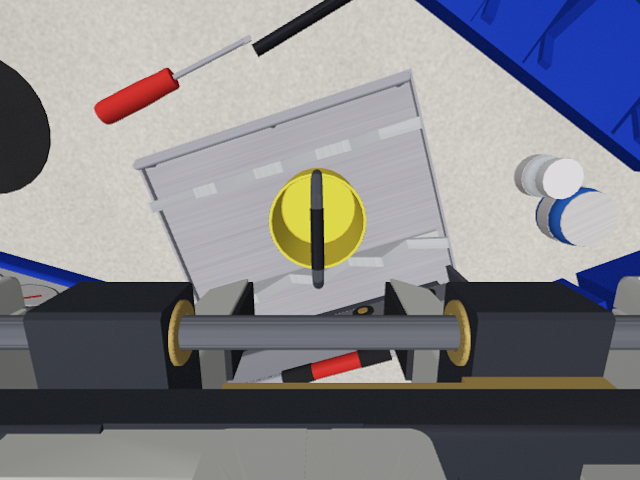

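Jug still in place, handle centred at columns 316–317. Going down again and waiting for the grip fully.

>>> send_rows --rows '[[[50, 0, 0, 0, 0, 0, 80], [100, 0, 0, 0, 0, 0, 60], [130, 0, 0, 0, 0, 0, 50], [154, 0, -1, 0, 0, 0, 50], [154, 0, -1, 0, 0, 0, 0], [154, 0, -1, 0, 0, 0, 0], [154, 0, -1, 0, 0, 0, 0], [154, 0, -1, 0, 0, 0, 0]]]' --grip_force 30

```text
clock: 7.35
position: [0.5869, 0.0147, 0.1445]
ee_rot: [-0.921, 1.365, 0.919]
force: [0.6, -0.6, 0.6]
width: 0.238
```

>>> send_rows --rows '[[[0, 0, 0, 0, 0, 0, 0], [0, 0, 0, 0, 0, 0, 0], [0, 0, 0, 0, 0, 0, 0], [0, 0, 0, 0, 0, 0, 0], [0, 0, 0, 0, 0, 0, 0], [0, 0, 0, 0, 0, 0, 0], [0, 0, 0, 0, 0, 0, 0], [0, 0, 0, 0, 0, 0, 0]]]'

```text
clock: 8.15
position: [0.5862, 0.0143, 0.1436]
ee_rot: [-0.921, 1.367, 0.92]
force: [-2.2, -2.0, 6.5]
width: 0.098
```

>>> send_rows --rows '[[[-15, 0, 0, 0, 0, 0, 0], [-40, 0, 0, 0, 0, 0, 0], [-70, 0, 0, 0, 0, 0, 0], [-100, 0, 0, 0, 0, 0, 0], [-120, 0, 0, 0, 0, 0, 0], [-120, 0, 0, 0, 0, 0, 0], [-120, 0, 0, 0, 0, 0, 0], [-120, 0, 0, 0, 0, 0, 0]]]'

```text
clock: 8.95
position: [0.5848, 0.0148, 0.261]
ee_rot: [-0.92, 1.37, 0.922]
force: [-0.1, 0.2, -3.9]
width: 0.098
```

Run:
```python
from h import *
go([.352,-.3145,.30],1.184)
snap("scene","s5")
```

```text
t 8.95 pos [0.5848 0.0148 0.261 ] phi 1.185 j [-0.3686  0.3497  0.3467  1.6431 -0.1265  1.174   1.1932] w 0.098 F [-0.077   0.2436 -3.8792]
-> shift [ -38.2   91.9 -392.7] turn [ 0.06 -0.08 -0.16]
```

View pics/s5.png

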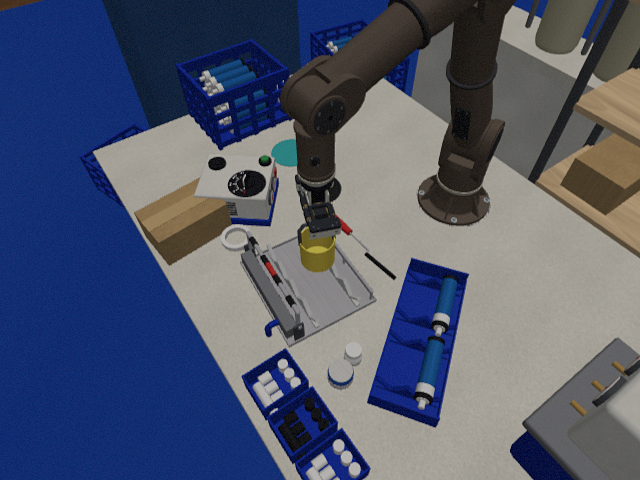

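>>> send_rows --rows '[[[-10, 9, -39, 4, 0, 0, 0], [-10, 18, -78, 8, 0, 0, 0], [-10, 27, -118, 12, 0, 0, 0], [-10, 37, -157, 16, 0, 0, 0], [-10, 46, -196, 20, 0, 0, 0], [-10, 55, -236, 24, 0, 0, 0], [-10, 64, -275, 28, 0, 0, 0], [-10, 73, -314, 32, 0, 0, 0]]]'

```text
clock: 9.8
position: [0.3984, -0.2497, 0.272]
ee_rot: [-0.488, 1.516, 0.489]
force: [1.3, -0.3, -4.6]
width: 0.095
```

Run:
```python
from h import *
go([.352,-.3145,.26],.6)
```

```text
t 9.8 pos [ 0.3984 -0.2497  0.272 ] phi 0.624 j [-0.0732  0.1386  0.5985  1.9003 -0.086   1.1293  1.1814] w 0.095 F [ 1.3156 -0.3132 -4.5832]
-> shift [ 12.  -25.5 -75.5] turn [ 1.35 -0.04 -0.06]
```

>>> send_rows --rows '[[[5, -12, -35, 0, 0, 0, 0], [12, -25, -75, 0, 0, 0, 0], [12, -25, -75, 0, 0, 0, 0], [12, -25, -75, 0, 0, 0, 0], [45, -25, -75, 0, 0, 0, 0], [85, -25, -75, 0, 0, 0, 0], [105, -25, -75, 0, 0, 0, 0], [105, -25, -75, 0, 0, 0, 0]]]'

```text
clock: 10.6
position: [0.3531, -0.3105, 0.1651]
ee_rot: [-0.489, 1.518, 0.496]
force: [-0.3, -0.3, -3.4]
width: 0.092
```

```bash
python3 - <<'E'
from h import *
go([.352,-.3145,.143],.6); snap("scene","s6");
E
python3 -c "
import cv2;c=cv2.imread('pics/s6.png');cv2.imwrite('pics/s6c.png',cv2.resize(c[120:260,240:400],(640,560),interpolation=cv2.INTER_CUBIC))"
```

```text
t 10.6 pos [ 0.3531 -0.3105  0.1651] phi 0.628 j [ 0.1064  0.2815  0.6252  2.0501 -0.2116  0.8783  1.4783] w 0.092 F [-0.2711 -0.286  -3.3857]
-> shift [22.1 -2.7 -3.2] turn [ 1.62 -0.14 -0.32]
```

View pics/s6c.png

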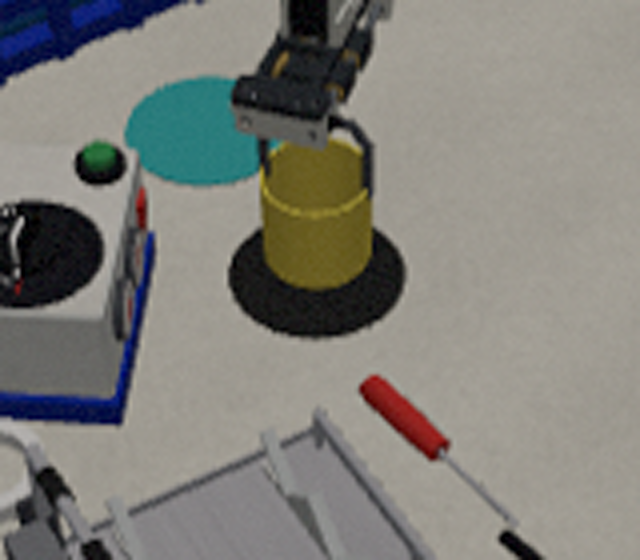

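Over the black mat. Lower onto it and open.

>>> send_rows --rows '[[[10, -2, -3, 0, 0, 0, 0], [18, -2, -3, 0, 0, 0, 0], [22, -2, -3, 0, 0, 0, 0], [22, -2, -3, 0, 0, 0, 0], [22, -2, -3, 0, 0, 0, 0], [22, -2, -3, 0, 0, 0, 0], [22, -2, -3, 0, 0, 0, 0], [22, -2, -3, 0, 0, 0, 0]]]'

```text
clock: 11.45
position: [0.3528, -0.3165, 0.146]
ee_rot: [-0.491, 1.514, 0.49]
force: [-0.6, 0.0, -3.8]
width: 0.099
```

>>> send_rows --rows '[[[0, 0, 0, 0, 0, 0, 60], [0, 0, 0, 0, 0, 0, 60], [0, 0, 0, 0, 0, 0, 60], [0, 0, 0, 0, 0, 0, 60], [0, 0, 0, 0, 0, 0, 60], [0, 0, 0, 0, 0, 0, 60], [-20, 0, 0, 0, 0, 0, 60], [-50, 0, 0, 0, 0, 0, 60]]]'

```text
clock: 12.25
position: [0.3518, -0.3157, 0.1953]
ee_rot: [-0.489, 1.517, 0.492]
force: [1.2, 0.4, 0.2]
width: 0.597
```

>>> send_rows --rows '[[[-50, 0, 0, 0, 0, 0, 80], [-100, 0, 0, 0, 0, 0, 80], [-120, 0, 0, 0, 0, 0, 80], [-120, 0, 0, 0, 0, 0, 80], [-120, 0, 0, 0, 0, 0, 80], [-120, 0, 0, 0, 0, 0, 80], [-120, 0, 0, 0, 0, 0, 80], [-120, 0, 0, 0, 0, 0, 80]]]'

```text
clock: 13.05
position: [0.3524, -0.3162, 0.315]
ee_rot: [-0.49, 1.516, 0.491]
force: [-0.3, -0.2, 0.0]
width: 0.801
```

Run:
```python
from h import *
go([.352,-.3145,.143],.6); snap("wrist","w6"); snap("top","t6");
```

```text
t 13.05 pos [ 0.3524 -0.3162  0.315 ] phi 0.626 j [ 0.0236  0.1098  0.6739  1.8244 -0.0719  1.2338  1.3448] w 0.801 F [-0.2999 -0.1558  0.0203]
-> shift [172.    1.3   0.9] turn [ 1.5  -0.05 -0.09]
```

View pics/w6.png

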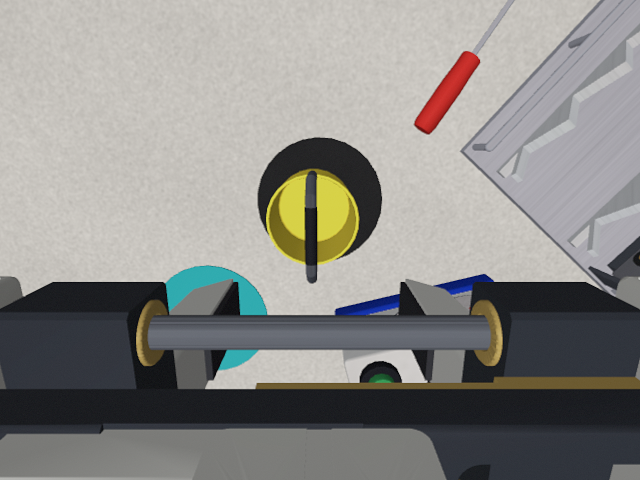

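View pics/t6.png

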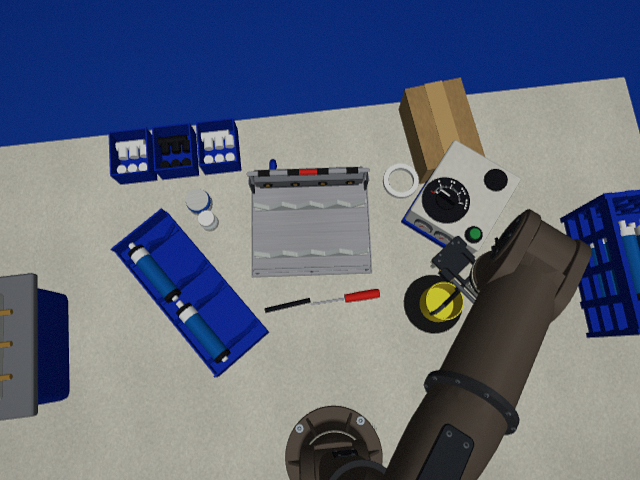

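Run:
```python
from h import *
go([.44,.35,.36],2.2)
```

```text
t 13.15 pos [ 0.3525 -0.3163  0.3153] phi 0.626 j [ 0.0236  0.1094  0.674   1.8238 -0.0719  1.2339  1.3447] w 0.799 F [ 0.5783  1.1056 -0.2503]
-> shift [-44.5 488.7 461.4] turn [-90.17   0.01  -0.07]
```

>>> send_rows --rows '[[[-30, 30, 29, -6, 0, 0, 60], [-44, 60, 57, -12, 0, 0, 60], [-44, 92, 87, -18, 0, 0, 60], [-44, 125, 117, -24, 0, 0, 60], [-44, 160, 150, -30, 0, 0, 60], [-44, 193, 182, -36, 0, 0, 60], [-44, 226, 214, -42, 0, 0, 60], [-44, 260, 246, -48, 0, 0, 60]]]'

```text
clock: 13.95
position: [0.3995, 0.0402, 0.3599]
ee_rot: [-1.133, 1.255, 1.133]
force: [0.6, 0.6, -0.6]
width: 0.598
```

Run:
```python
from h import *
go([.44,.35,.36],2.2)
```

```text
t 13.95 pos [0.3995 0.0402 0.3599] phi 1.468 j [-0.4456 -0.0481  0.2032  1.8505  0.0098  1.3377  1.2233] w 0.598 F [ 0.6246  0.5899 -0.5568]
-> shift [  0.   -8.6 312.4] turn [-41.93   0.01   0.03]
```

>>> send_rows --rows '[[[0, -1, 40, -6, 0, 0, 60], [0, -2, 80, -12, 0, 0, 60], [0, -3, 125, -18, 0, 0, 60], [0, -4, 170, -24, 0, 0, 60], [0, -6, 215, -30, 0, 0, 60], [0, -7, 255, -36, 0, 0, 60], [0, -8, 295, -41, 0, 0, 60], [0, -8, 312, -42, 0, 0, 60]]]'

```text
clock: 14.75
position: [0.44, 0.3516, 0.3587]
ee_rot: [-1.657, 0.841, 1.66]
force: [0.0, 0.4, -0.1]
width: 0.598
```

Run:
```python
from h import *
im,d,s=snap("wrist","w7")
go([.44,.35,.36],2.2)
print(finder.place_of("wrist","e1"))
```

```text
t 14.8 pos [0.4398 0.3526 0.3585] phi 2.204 j [-0.7356  0.2594 -0.0445  1.5044  0.0097  1.379   1.423 ] w 0.601 F [-0.4168  2.0534 -0.3962]
-> shift [-1.5  1.4 -2.3] turn [ 0.2   0.1  -0.07]
[{'xy': [328.8, 186.0], 'confidence': 0.82}]
```

View pics/w7.png

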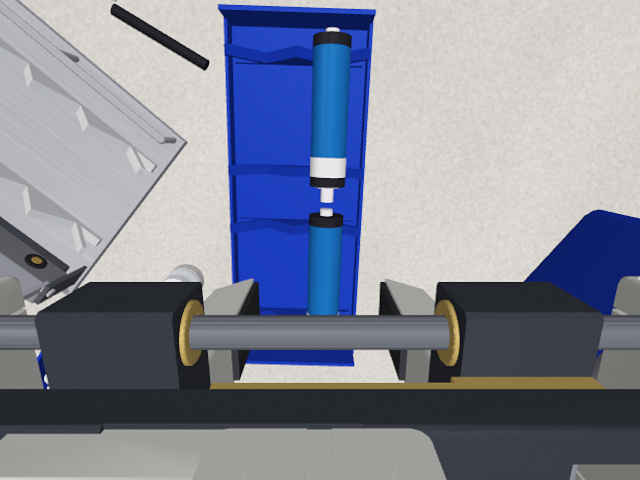

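```bash
cat >> h.py <<'E'
def axis_fit(im,s,rows,c0,c1,z=.05):
    hsv=cv2.cvtColor(im,cv2.COLOR_RGB2HSV); P=[]
    for r in rows:
        m=(hsv[r,c0:c1,0]>95)&(hsv[r,c0:c1,0]<108)&(hsv[r,c0:c1,2]>100)&(hsv[r,c0:c1,1]>120)
        c=np.where(m)[0]
        if len(c)>10: P.append(at_z("wrist",(c0+(c.min()+c.max())/2,r),z,s)[:2])
    P=np.array(P); m=P.mean(0); v=np.linalg.svd(P-m)[2][0]
    return m,v,np.abs((P-m)@np.array([-v[1],v[0]])).max(),P
E
python3 - <<'E'
from h import *
s=arm.observe(); im=cv2.imread("pics/w7.png")[:,:,::-1].copy()
hsv=cv2.cvtColor(im,cv2.COLOR_RGB2HSV); print(hsv[100,330],hsv[100,260],hsv[100,345],hsv[100,316])
for rows in (range(50,150,8),range(232,308,8)):
    m,v,e,P=axis_fit(im,s,rows,280,370); v=v*np.sign(v[0]); print(m,v,np.arctan2(v[1],v[0]),e,P[0],P[-1])
for px,z in [((332,32),.043),((328,188),.043),((326,214),.043)]: print(px,at_z("wrist",px,z,s))
E
```

```text
[104 209 195] [113 214 193] [104 226 157] [105 225 154]
[0.332  0.2884] [0.8263 0.5632] 0.5982403791226905 0.0004136514222701136 [0.2886 0.2594] [0.3769 0.3187]
[0.5064 0.4076] [0.8246 0.5657] 0.6013011472607789 0.0004886876012467542 [0.4657 0.3793] [0.5484 0.4367]
(332, 32) [0.2721 0.2475 0.043 ]
(328, 188) [0.4184 0.3495 0.043 ]
(326, 214) [0.4469 0.3673 0.043 ]
```

Run:
```python
from h import *
go([.348,.3016,.15],2.171)
```

```text
t 14.85 pos [0.4401 0.3501 0.3587] phi 2.2 j [-0.7342  0.2572 -0.0425  1.5069  0.0101  1.3792  1.4231] w 0.601 F [-0.1122  0.5772 -0.6585]
-> shift [208.9 102.7  14.9] turn [ 1.67  0.04 -0.09]
```

>>> send_rows --rows '[[[40, 30, 4, 0, 0, 0, 60], [80, 60, 8, 1, 0, 0, 60], [120, 85, 12, 1.6, 0, 0, 60], [160, 103, 15, 1.6, 0, 0, 60], [200, 103, 15, 1.6, 0, 0, 60], [209, 103, 15, 1.6, 0, 0, 60], [209, 103, 15, 1.6, 0, 0, 60], [209, 103, 15, 1.6, 0, 0, 60]]]'

```text
clock: 15.65
position: [0.3498, 0.3, 0.1524]
ee_rot: [-1.634, 0.863, 1.633]
force: [0.7, -0.3, 0.2]
width: 0.597
```

Run:
```python
from h import *
im,d,s=snap("wrist","w8")
go([.348,.3016,.034],2.171)
```

```text
t 15.7 pos [0.3499 0.3003 0.1526] phi 2.168 j [-0.7591  0.2595 -0.0801  2.0499  0.0282  0.8302  1.3128] w 0.603 F [ 0.3719 -0.1036  0.4832]
-> shift [118.6   1.2   2.1] turn [-0.16  0.02  0.17]
```

View pics/w8.png

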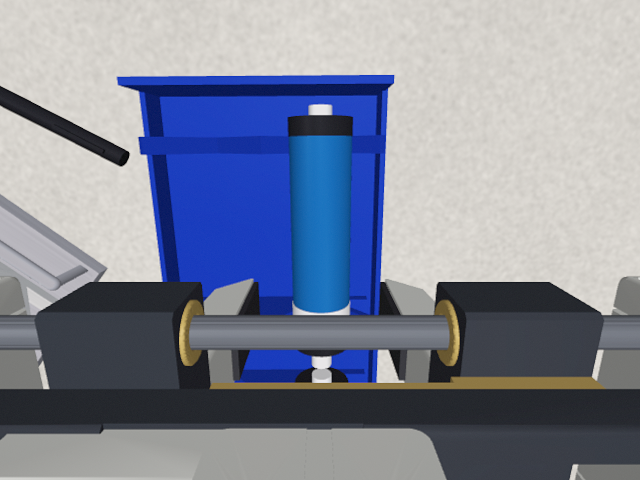

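>>> send_rows --rows '[[[40, 1, 2, 0, 0, 0, 57], [75, 1, 2, 0, 0, 0, 57], [100, 1, 2, 0, 0, 0, 57], [110, 1, 2, 0, 0, 0, 57], [116, 1, 2, 0, 0, 0, 57], [116, 1, 2, 0, 0, 0, 57], [116, 1, 2, 0, 0, 0, 57], [116, 1, 2, 0, 0, 0, 30]]]' --grip_force 30

```text
clock: 16.5
position: [0.3472, 0.3013, 0.0359]
ee_rot: [-1.635, 0.862, 1.634]
force: [-0.5, 0.6, -0.7]
width: 0.524
```

>>> send_rows --rows '[[[0, 0, 0, 0, 0, 0, 30], [0, 0, 0, 0, 0, 0, 30], [0, 0, 0, 0, 0, 0, 30], [0, 0, 0, 0, 0, 0, 30], [0, 0, 0, 0, 0, 0, 30], [0, 0, 0, 0, 0, 0, 30], [-10, 0, 0, 0, 0, 0, 30], [-20, 0, 0, 0, 0, 0, 30]]]'

```text
clock: 17.3
position: [0.3461, 0.3006, 0.0555]
ee_rot: [-1.635, 0.864, 1.636]
force: [0.5, -0.5, -2.7]
width: 0.473
```

Run:
```python
from h import *
go([.602,.104,.25],1.480)
```

```text
t 17.3 pos [0.3461 0.3006 0.0555] phi 2.169 j [-0.7723  0.4107 -0.0755  2.149   0.054   0.5843  1.2828] w 0.473 F [ 0.5406 -0.5189 -2.7387]
-> shift [-194.6 -100.5 -306.6] turn [39.5  -0.01 -0.04]
```

>>> send_rows --rows '[[[-40, 0, 0, 0, 0, 0, 30], [-80, 0, 0, 0, 0, 0, 30], [-120, 0, 0, 0, 0, 0, 30], [-150, -5, -15, 4, 0, 0, 30], [-175, -18, -55, 10, 0, 0, 30], [-195, -32, -97, 16, 0, 0, 30], [-195, -46, -140, 22, 0, 0, 30], [-195, -60, -185, 28, 0, 0, 30]]]'

```text
clock: 18.1
position: [0.5012, 0.1811, 0.2517]
ee_rot: [-1.287, 1.154, 1.287]
force: [-0.1, 0.7, -4.3]
width: 0.471
```

Run:
```python
from h import *
go([.602,.104,.25],1.480)
```

```text
t 18.1 pos [0.5012 0.1811 0.2517] phi 1.678 j [-0.5415  0.2606  0.1199  1.7706 -0.0356  1.1101  1.2681] w 0.471 F [-0.0821  0.6635 -4.279 ]
-> shift [  1.7 -92.  -87.5] turn [11.34  0.11  0.1 ]
```

>>> send_rows --rows '[[[2, -25, -24, 4, 0, 0, 30], [2, -50, -48, 8, 0, 0, 30], [2, -75, -72, 11.3, 0, 0, 30], [2, -92, -88, 11.3, 0, 0, 30], [2, -92, -88, 11.3, 0, 0, 30], [2, -92, -88, 11.3, 0, 0, 30], [2, -92, -88, 11.3, 0, 0, 30], [2, -92, -88, 11.3, 0, 0, 30]]]'

```text
clock: 18.9
position: [0.6006, 0.1055, 0.2481]
ee_rot: [-1.145, 1.248, 1.147]
force: [0.9, 0.2, -3.5]
width: 0.473
```

Run:
```python
from h import *
im,d,s=snap("wrist","w9"); np.save("w9d.npy",d)
go([.602,.104,.25],1.480); print(s["position"],s["ee_rot"])
```

```text
t 18.95 pos [0.6008 0.1053 0.2481] phi 1.485 j [-0.4046  0.394   0.2047  1.5937 -0.0858  1.1627  1.304 ] w 0.468 F [-0.2557 -0.8293 -3.3649]
-> shift [-1.9 -1.4 -1.2] turn [ 0.29  0.04 -0.01]
[0.6006 0.1055 0.2481] [-1.1452  1.2481  1.1466]
```

View pics/w9.png

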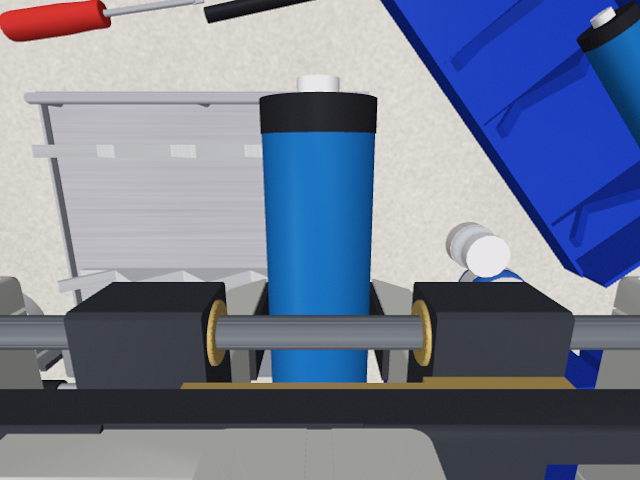

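```bash
cat >> h.py <<'E'
def to_rack(P,o=(.5916,-.0093),yaw=-.0907):
    c,s=np.cos(yaw),np.sin(yaw); q=np.asarray(P)[...,:2]-np.array(o)
    return np.stack([q[...,0]*c+q[...,1]*s,-q[...,0]*s+q[...,1]*c],-1)
def from_rack(x,y,o=(.5916,-.0093),yaw=-.0907):
    c,s=np.cos(yaw),np.sin(yaw); return np.array([o[0]+c*x-s*y,o[1]+s*x+c*y])
E
python3 - <<'E'
from h import *
d=np.load("w9d.npy")
s=dict(position=np.array([.6007,.1054,.2481]),ee_rot=np.array([-1.1452,1.2481,1.1466]))
r,c=np.mgrid[90:290,20:262:2]; P=np.array([at_d("wrist",(b,a),d[a,b],s) for a,b in zip(r.ravel(),c.ravel())])
q=to_rack(P); z=P[:,2]
print("rail: x hist", np.median(q[(z>.036)&(z<.055)&(q[:,0]<-.09),0]), np.percentile(q[(z>.036)&(z<.055)&(q[:,0]<-.09),0],[5,95]))
for lo,hi in((-.09,-.05),(.05,.09)):
    m=(q[:,0]>lo)&(q[:,0]<hi)&(z>.018)
    print("comb x",np.percentile(q[m,0],[2,50,98]))
    for y in np.arange(-.17,.1,.01):
        k=m&(abs(q[:,1]-y)<.005)
        if k.sum()>2: print(round(y,3), round(z[k].max(),4), k.sum(),end="; ")
    print()
E
```

```text
Traceback (most recent call last):
  File "h.py", line 20, in at_d
    p,d=ray(n,px,s); return p+d*dep
        ~~~^^^^^^^^
  File "h.py", line 14, in ray
    K,Rm,p=campose(n,s)
           ~~~~~~~^^^^^
  File "h.py", line 6, in campose
    c=optics.get_calibration(n)
ValueError: time passes only in moves, steps and waits
```

```bash
sed -i 's/c=optics.get_calibration(n)/c=_cal(n)/' h.py; sed -i 's/^def campose/import functools\n@functools.lru_cache(None)\ndef _cal(n): return optics.get_calibration(n)\ndef campose/' h.py
python3 - <<'E'
from h import *
d=np.load("w9d.npy")
s=dict(position=np.array([.6007,.1054,.2481]),ee_rot=np.array([-1.1452,1.2481,1.1466]))
r,c=np.mgrid[90:290,20:262:2]; P=np.array([at_d("wrist",(b,a),d[a,b],s) for a,b in zip(r.ravel(),c.ravel())])
q=to_rack(P); z=P[:,2]
print("rail: x hist", np.median(q[(z>.036)&(z<.055)&(q[:,0]<-.09),0]), np.percentile(q[(z>.036)&(z<.055)&(q[:,0]<-.09),0],[5,95]))
for lo,hi in((-.09,-.05),(.05,.09)):
    m=(q[:,0]>lo)&(q[:,0]<hi)&(z>.018)
    print("comb x",np.percentile(q[m,0],[2,50,98]))
    for y in np.arange(-.17,.1,.01):
        k=m&(abs(q[:,1]-y)<.005)
        if k.sum()>2: print(round(y,3), round(z[k].max(),4), k.sum(),end="; ")
    print()
E
```

```text
rail: x hist -0.11209221740536399 [-0.1166 -0.1082]
comb x [-0.0787 -0.066  -0.0597]
-0.16 0.0474 4; -0.15 0.0513 95; -0.14 0.0443 111; -0.13 0.0352 103; -0.12 0.0241 44; -0.11 0.0207 6; -0.1 0.0309 27; -0.09 0.0416 31; -0.08 0.0517 41; -0.07 0.0501 106; -0.06 0.0398 96; -0.05 0.0312 85; -0.04 0.0186 5; -0.03 0.0256 34; -0.02 0.0358 38; -0.01 0.0457 43; 0.0 0.051 72; 0.01 0.0454 86; 0.02 0.0359 78; 0.03 0.0256 49; 0.04 0.0188 5; 0.05 0.0302 59; 0.06 0.0329 14; 0.09 0.2644 37; 
comb x [0.0639 0.0662 0.0758]
-0.15 0.0502 68; -0.14 0.0433 95; -0.13 0.0366 89; -0.12 0.0241 37; -0.11 0.0206 9; -0.1 0.0303 23; -0.09 0.0389 34; -0.08 0.0471 43; -0.07 0.0473 52; -0.06 0.0392 53; -0.05 0.0293 58; -0.04 0.0201 5; -0.03 0.0252 21; -0.02 0.0348 35; -0.01 0.045 39; 0.0 0.0472 45; 0.01 0.0431 54; 0.02 0.0348 75; 0.03 0.0261 42; 0.05 0.0269 25;
```

>>> send_rows --rows '[[[40, -1, -1, 0.3, 0, 0, 30], [80, -2, -1, 0.3, 0, 0, 30], [120, -2, -1, 0.3, 0, 0, 30], [155, -2, -1, 0.3, 0, 0, 30], [180, -2, -1, 0.3, 0, 0, 30], [195, -2, -1, 0.3, 0, 0, 30], [204, -2, -1, 0.3, 0, 0, 30], [209, -2, -1, 0.3, 0, 0, 30]]]'

```text
clock: 19.75
position: [0.6036, 0.1034, 0.0389]
ee_rot: [-1.141, 1.251, 1.141]
force: [0.4, 0.2, -3.4]
width: 0.471
```

Run:
```python
from h import *
go([.603,.104,.037],1.480)
```

```text
t 19.75 pos [0.6036 0.1034 0.0389] phi 1.478 j [-0.3653  0.6208  0.159   1.7986 -0.1383  0.7324  1.346 ] w 0.471 F [ 0.4242  0.1719 -3.4061]
-> shift [1.9 0.7 0.5] turn [-0.09  0.02  0.03]
```

>>> send_rows --rows '[[[2, 0, 0, 0, 0, 0, 30], [2, 0, 0, 0, 0, 0, 30], [2, 0, 0, 0, 0, 0, 57], [2, 0, 0, 0, 0, 0, 57], [2, 0, 0, 0, 0, 0, 57], [2, 0, 0, 0, 0, 0, 57], [-20, 0, 0, 0, 0, 0, 57], [-60, 0, 0, 0, 0, 0, 57]]]'

```text
clock: 20.55
position: [0.6013, 0.1027, 0.0971]
ee_rot: [-1.139, 1.257, 1.144]
force: [1.2, -0.2, -0.6]
width: 0.569
```

Run:
```python
from h import *
go([.515,.4135,.25],2.171)
```

```text
t 20.55 pos [0.6013 0.1027 0.0971] phi 1.478 j [-0.3789  0.5452  0.1776  1.759  -0.1216  0.8535  1.3321] w 0.569 F [ 1.1739 -0.2214 -0.5791]
-> shift [-152.9  115.5  301.2] turn [-39.7   -0.    -0.32]
```

>>> send_rows --rows '[[[-50, 0, 0, 0, 0, 0, 60], [-100, 0, 0, 0, 0, 0, 60], [-145, 3, 9, -4, 0, 0, 60], [-153, 15, 40, -10, 0, 0, 60], [-153, 32, 83, -16, 0, 0, 60], [-153, 48, 126, -22, 0, 0, 60], [-153, 65, 170, -28, 0, 0, 60], [-153, 82, 214, -33, 0, 0, 60]]]'

```text
clock: 21.35
position: [0.5409, 0.3252, 0.2523]
ee_rot: [-1.558, 0.937, 1.558]
force: [1.3, -0.3, 0.4]
width: 0.598
```

Run:
```python
from h import *
go([.515,.4135,.25],2.171)
```

```text
t 21.35 pos [0.5409 0.3252 0.2523] phi 2.058 j [-0.643   0.4261  0.025   1.5216 -0.011   1.1934  1.4416] w 0.598 F [ 1.348  -0.3341  0.3501]
-> shift [  2.3 -18.4  90.1] turn [-6.49 -0.    0.04]
```

>>> send_rows --rows '[[[2, -9, 45, -3, 0, 0, 60], [2, -18, 88, -6.5, 0, 0, 60], [2, -18, 90, -6.5, 0, 0, 60], [2, -18, 90, -6.5, 0, 0, 60], [2, -18, 90, -6.5, 0, 0, 60], [2, -18, 90, -6.5, 0, 0, 60], [2, -18, 90, -6.5, 0, 0, 60], [2, -18, 90, -6.5, 0, 0, 60]]]'

```text
clock: 22.15
position: [0.5162, 0.4109, 0.2501]
ee_rot: [-1.633, 0.866, 1.632]
force: [0.3, -0.2, -0.4]
width: 0.599
```

Run:
```python
from h import *
im,d,s=snap("wrist","w10"); snap("scene","s10"); print(s["position"],s["ee_rot"])
m,v,e,P=axis_fit(im,s,range(140,270,8),250,380); v=v*np.sign(v[0]); print(m,v,np.arctan2(v[1],v[0]),e,P[0],P[-1])
go([.515,.4135,.034],2.171)
```

```text
[0.5162 0.4109 0.2501] [-1.6329  0.866   1.6323]
[0.5054 0.4093] [0.8259 0.5638] 0.5990173310795484 0.0007515111042962025 [0.4574 0.3774] [0.5554 0.4436]
t 22.25 pos [0.5159 0.4113 0.25  ] phi 2.167 j [-0.7449  0.4774 -0.0142  1.444   0.007   1.2201  1.4068] w 0.601 F [-0.6131  0.4074  0.0216]
-> shift [216.   -0.5   2.3] turn [-0.25 -0.    0.01]
```

View pics/w10.png

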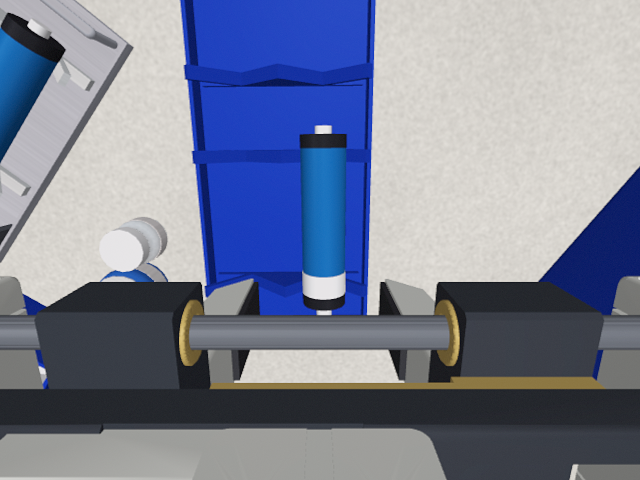

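View pics/s10.png

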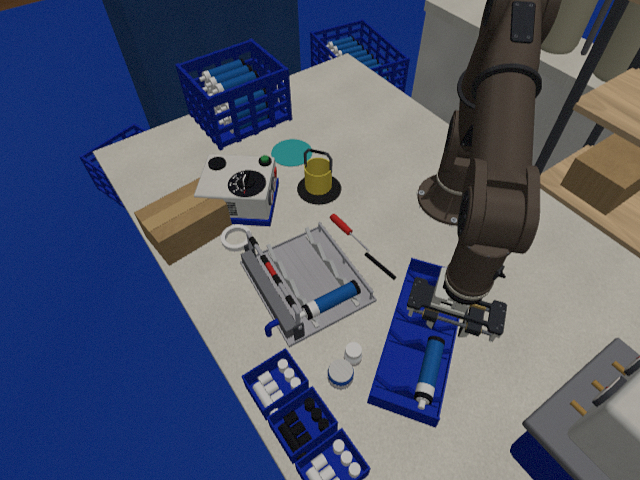

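Run:
```python
from h import *
s=arm.observe()
for p,z in [((323,134),.06),((323,134),.043),((323,309),.06),((323,309),.043)]: print(p,at_z("wrist",p,z,s))
```

```text
(323, 134) [0.4475 0.3701 0.06  ]
(323, 134) [0.447  0.3699 0.043 ]
(323, 309) [0.589  0.4665 0.06  ]
(323, 309) [0.5954 0.4711 0.043 ]
```

Run:
```python
from h import *
go([.5175,.4173,.036],2.170)
```

```text
t 22.25 pos [0.5159 0.4113 0.25  ] phi 2.167 j [-0.7449  0.4774 -0.0142  1.444   0.007   1.2201  1.4068] w 0.601 F [-0.6131  0.4074  0.0216]
-> shift [214.   -4.7   4. ] turn [-0.19 -0.    0.01]
```

>>> send_rows --rows '[[[20, -5, 4, 0, 0, 0, 57], [60, -5, 4, 0, 0, 0, 57], [105, -5, 4, 0, 0, 0, 57], [150, -5, 4, 0, 0, 0, 57], [180, -5, 4, 0, 0, 0, 57], [200, -5, 4, 0, 0, 0, 57], [209, -5, 4, 0, 0, 0, 57], [214, -5, 4, 0, 0, 0, 57]]]'

```text
clock: 23.05
position: [0.5175, 0.4178, 0.0354]
ee_rot: [-1.634, 0.866, 1.634]
force: [0.6, -0.4, 1.1]
width: 0.57
```

>>> send_rows --rows '[[[0, 0, 0, 0, 0, 0, 57], [0, 0, 0, 0, 0, 0, 30], [0, 0, 0, 0, 0, 0, 30], [0, 0, 0, 0, 0, 0, 30], [0, 0, 0, 0, 0, 0, 30], [0, 0, 0, 0, 0, 0, 30], [-10, 0, 0, 0, 0, 0, 30], [-20, 0, 0, 0, 0, 0, 30]]]'

```text
clock: 23.85
position: [0.5168, 0.418, 0.0563]
ee_rot: [-1.633, 0.866, 1.635]
force: [0.2, 0.3, -3.3]
width: 0.468
```

Run:
```python
from h import *
o=(.5932,-.0095)
t=from_rack(0,-.038,o); print(t)
go([t[0],t[1],.25],1.480)
```

```text
[ 0.5898 -0.0473]
t 23.85 pos [0.5168 0.418  0.0563] phi 2.168 j [-0.7448  0.6645 -0.0238  1.6331  0.0188  0.8451  1.3918] w 0.468 F [ 0.219   0.3264 -3.2519]
-> shift [-193.7  201.5 -425.8] turn [39.41  0.01 -0.06]
```

>>> send_rows --rows '[[[-40, 0, 0, 0, 0, 0, 30], [-80, 0, 0, 0, 0, 0, 30], [-125, 0, 0, 0, 0, 0, 30], [-160, 9, -20, 4, 0, 0, 30], [-190, 25, -55, 8, 0, 0, 30], [-194, 43, -95, 12, 0, 0, 30], [-194, 62, -135, 16, 0, 0, 30], [-194, 82, -175, 20, 0, 0, 30]]]'

```text
clock: 24.65
position: [0.5478, 0.2258, 0.2511]
ee_rot: [-1.387, 1.081, 1.387]
force: [1.5, 0.5, -2.4]
width: 0.47
```

Run:
```python
from h import *
go([.5898,-.0473,.25],1.480)
```

```text
t 24.65 pos [0.5478 0.2258 0.2511] phi 1.816 j [-0.5513  0.361   0.0973  1.6276 -0.0382  1.1533  1.3716] w 0.47 F [ 1.5483  0.4905 -2.4266]
-> shift [   0.8   25.7 -275.1] turn [19.27  0.06  0.06]
```

>>> send_rows --rows '[[[1, 4, -45, 3, 0, 0, 30], [1, 8, -90, 6, 0, 0, 30], [1, 12, -135, 9, 0, 0, 30], [1, 17, -180, 12, 0, 0, 30], [1, 21, -225, 15, 0, 0, 30], [1, 25, -262, 18, 0, 0, 30], [1, 26, -275, 19.3, 0, 0, 30], [1, 26, -275, 19.3, 0, 0, 30]]]'

```text
clock: 25.45
position: [0.5901, -0.0483, 0.2494]
ee_rot: [-1.141, 1.252, 1.14]
force: [-0.9, -0.3, -2.4]
width: 0.47
```

Run:
```python
from h import *
snap("wrist","w11")
go([.5898,-.0473,.037],1.480)
```

```text
t 25.5 pos [ 0.5901 -0.0457  0.2492] phi 1.481 j [-0.199   0.3642  0.2583  1.6411 -0.1008  1.1492  1.5656] w 0.47 F [ 0.2437  0.86   -2.6658]
-> shift [212.2   0.1  -1.8] turn [0.07 0.05 0.  ]
```

View pics/w11.png

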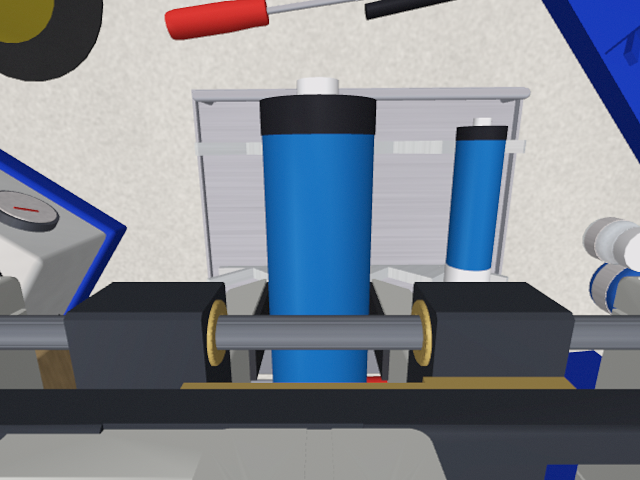

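Placed element is in the outermost groove (475,200), nozzle to manifold. Lower the second.

>>> send_rows --rows '[[[40, 0, -1, 0, 0, 0, 30], [80, 0, -1, 0, 0, 0, 30], [120, 0, -1, 0, 0, 0, 30], [155, 0, -1, 0, 0, 0, 30], [180, 0, -1, 0, 0, 0, 30], [197, 0, -1, 0, 0, 0, 30], [207, 0, -1, 0, 0, 0, 30], [212, 0, -1, 0, 0, 0, 30]]]'

```text
clock: 26.3
position: [0.59, -0.046, 0.0375]
ee_rot: [-1.144, 1.249, 1.145]
force: [-9.9, -6.9, 28.7]
width: 0.469
```

>>> send_rows --rows '[[[1, 0, 0, 0, 0, 0, 30], [1, 0, 0, 0, 0, 0, 30], [1, 0, 0, 0, 0, 0, 57], [1, 0, 0, 0, 0, 0, 57], [1, 0, 0, 0, 0, 0, 57], [1, 0, 0, 0, 0, 0, 57], [-20, 0, 0, 0, 0, 0, 57], [-60, 0, 0, 0, 0, 0, 57]]]'

```text
clock: 27.1
position: [0.5881, -0.0464, 0.0951]
ee_rot: [-1.141, 1.254, 1.148]
force: [1.4, -0.9, -0.4]
width: 0.57
```

>>> send_rows --rows '[[[-50, 0, 0, 0, 0, 0, 57], [-100, 0, 0, 0, 0, 0, 57], [-150, 0, 0, 0, 0, 0, 40], [-190, 20, 0, 0, 0, 0, 0], [-190, 60, 0, 0, 0, 0, 0], [-190, 60, 0, 0, 0, 0, 0], [-190, 60, 0, 0, 0, 0, 0], [-190, 60, 0, 0, 0, 0, 0]]]'

```text
clock: 27.9
position: [0.5309, -0.0414, 0.2867]
ee_rot: [-1.144, 1.25, 1.143]
force: [0.0, 0.1, -0.4]
width: 0.096
```

Run:
```python
from h import *
im,d,s=snap("wrist","w12"); snap("scene","s12")
go([.5898,-.0473,.037],1.480)
```

```text
t 28.0 pos [ 0.5311 -0.0415  0.2864] phi 1.482 j [-0.2344  0.2353  0.2655  1.724  -0.0656  1.1914  1.5302] w 0.024 F [-0.4915  0.2641 -0.3677]
-> shift [249.3 -59.1  -0.5] turn [ 0.1  -0.02 -0.02]
```

View pics/w12.png

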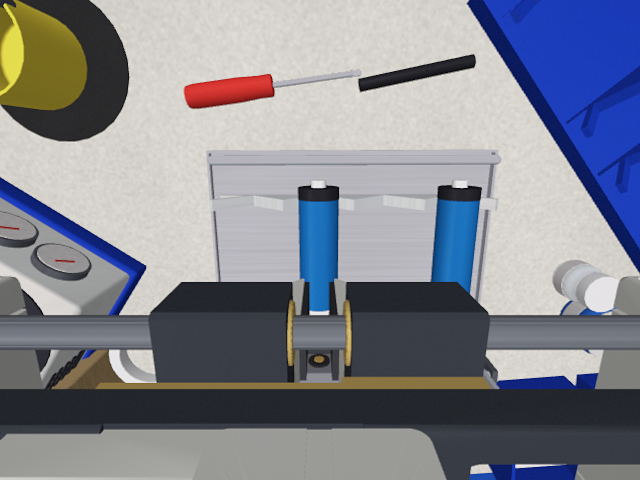

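View pics/s12.png

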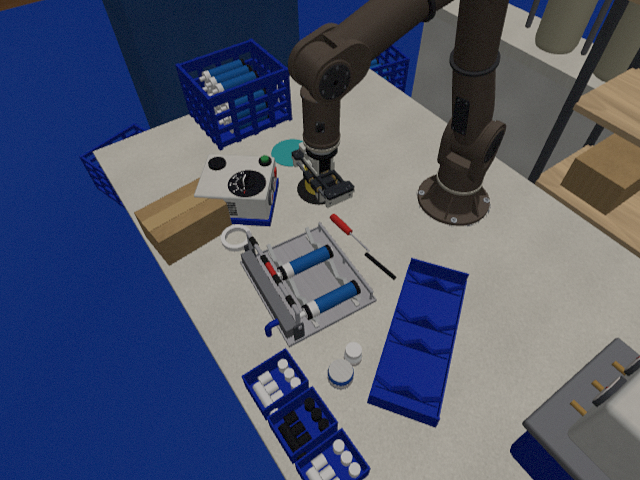

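Run:
```python
from h import *
go([.7185,-.021,.25],-.0907)
```

```text
t 28.0 pos [ 0.5311 -0.0415  0.2864] phi 1.482 j [-0.2344  0.2353  0.2655  1.724  -0.0656  1.1914  1.5302] w 0.024 F [-0.4915  0.2641 -0.3677]
-> shift [  36.3 -184.9   37.1] turn [90.09 -0.03 -0.01]
```

>>> send_rows --rows '[[[0, -15, 4, 8, 0, 0, 50], [0, -30, 8, 16, 0, 0, 50], [0, -50, 11, 24, 0, 0, 50], [0, -70, 14, 32, 0, 0, 50], [0, -90, 18, 40, 0, 0, 50], [0, -110, 22, 48, 0, 0, 50], [0, -130, 26, 56, 0, 0, 50], [0, -150, 30, 64, 0, 0, 50]]]'

```text
clock: 28.8
position: [0.6838, -0.0249, 0.2858]
ee_rot: [-0.282, 1.553, 0.281]
force: [-0.2, -0.1, -1.0]
width: 0.497
```

Run:
```python
from h import *
go([.7185,-.021,.25],-.0907)
```

```text
t 28.8 pos [ 0.6838 -0.0249  0.2858] phi 0.359 j [-0.3321  0.524   0.4864  1.3475 -0.2424  1.3296  0.5156] w 0.497 F [-0.2458 -0.0596 -0.9884]
-> shift [35.8 -8.6 33.9] turn [25.78 -0.06  0.03]
```

>>> send_rows --rows '[[[0, -3, 12, 8, 0, 0, 50], [0, -6, 24, 16, 0, 0, 50], [0, -8, 34, 24, 0, 0, 50], [0, -8, 34, 25.8, 0, 0, 50], [0, -8, 34, 25.8, 0, 0, 50], [0, -8, 34, 25.8, 0, 0, 50], [0, -8, 34, 25.8, 0, 0, 50], [0, -8, 34, 25.8, 0, 0, 50]]]'

```text
clock: 29.6
position: [0.7168, -0.0205, 0.2872]
ee_rot: [0.067, 1.569, -0.066]
force: [-0.4, -0.1, -0.2]
width: 0.503
```

Run:
```python
from h import *
im,d,s=snap("wrist","w13"); print(s["position"],s["ee_rot"])
go([.7185,-.021,.121],-.0907)
hsv=cv2.cvtColor(im,cv2.COLOR_RGB2HSV); m=((hsv[...,0]<8)|(hsv[...,0]>172))&(hsv[...,1]>150)&(hsv[...,2]>80)
k,l,st,c=cv2.connectedComponentsWithStats(m.astype(np.uint8))
for i in np.argsort(-st[1:,4])[:3]+1:
    print(st[i],c[i],at_z("wrist",c[i],.145,s), d[int(c[i][1]),int(c[i][0])], at_d("wrist",c[i],d[int(c[i][1]),int(c[i][0])],s))
```

```text
[ 0.7168 -0.0205  0.2872] [ 0.0668  1.5694 -0.0662]
t 29.65 pos [ 0.7169 -0.0206  0.2872] phi -0.085 j [-0.3662  0.6005  0.5888  1.2508 -0.3255  1.3829  0.1153] w 0.5 F [ 0.2181 -0.0936  0.5608]
-> shift [166.2  -0.4   1.6] turn [ 0.33  0.02 -0.02]
[311 203  18  56 977] [319.5793 230.5844] [ 0.7168 -0.0197  0.145 ] 0.30500278 [ 0.7169 -0.0191  0.1476]
[ 53 274  29  37 656] [ 66.9284 290.1997] [ 0.4939 -0.0538  0.145 ] 0.45344764 [ 0.4    -0.0958  0.0214]
```

View pics/w13.png

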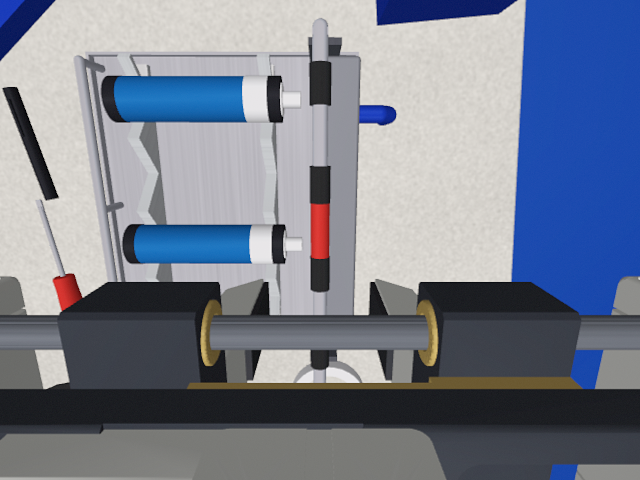

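>>> send_rows --rows '[[[40, 0, 0, 0, 0, 0, 50], [80, 0, 0, 0, 0, 0, 50], [120, 0, 0, 0, 0, 0, 50], [150, 0, 0, 0, 0, 0, 50], [166, 0, 0, 0, 0, 0, 50], [166, 0, 0, 0, 0, 0, 0], [166, 0, 0, 0, 0, 0, 0], [166, 0, 0, 0, 0, 0, 0]]]' --grip_force 10

```text
clock: 30.45
position: [0.7184, -0.0207, 0.1231]
ee_rot: [0.067, 1.566, -0.067]
force: [-0.3, -0.2, -0.9]
width: 0.288
```

>>> send_rows --rows '[[[0, 0, 0, 0, 0, 0, 0], [0, 0, 0, 0, 0, 0, 0], [0, 0, 0, 0, 0, 0, 0], [0, 0, 0, 0, 0, 0, 0], [0, 0, 0, 0, 0, 0, 0], [0, 0, 0, 0, 0, 0, 0], [0, 0, 0, 0, 0, 0, 0], [0, 0, 0, 0, 0, 0, 0]]]'

```text
clock: 31.25
position: [0.7179, -0.0205, 0.1224]
ee_rot: [0.067, 1.567, -0.067]
force: [-1.7, 0.4, 7.0]
width: 0.17
```

Run:
```python
from h import *
go([.7168,-.0205,.121],-.0907)
for q in np.linspace(1.57,0,13): print(np.round([ (75+65*np.sin(q)-140)*-1, 65*np.cos(q)*-1],1).tolist())
```

```text
t 31.25 pos [ 0.7179 -0.0205  0.1224] phi -0.086 j [-0.3522  0.7154  0.5319  1.4631 -0.39    1.0669  0.1753] w 0.17 F [-1.7216  0.4366  6.9897]
-> shift [ 1.4 -0.1 -1.1] turn [ 0.29  0.13 -0.02]
[0.0, -0.1]
[0.6, -8.5]
[2.2, -16.9]
[5.0, -24.9]
[8.7, -32.5]
[13.5, -39.6]
[19.1, -46.0]
[25.4, -51.6]
[32.5, -56.3]
[40.1, -60.1]
[48.2, -62.8]
[56.5, -64.4]
[65.0, -65.0]
```

>>> send_rows --rows '[[[0.6, 0, -8.5, 0, 0, 0, 0], [2.2, 0, -17, 0, 0, 0, 0], [5, 0, -25, 0, 0, 0, 0], [8.7, 0, -32.5, 0, 0, 0, 0], [13.5, 0, -39.6, 0, 0, 0, 0], [19, 0, -46, 0, 0, 0, 0], [19, 0, -46, 0, 0, 0, 0], [19, 0, -46, 0, 0, 0, 0]]]'

```text
clock: 32.05
position: [0.6693, -0.0161, 0.1004]
ee_rot: [0.067, 1.574, -0.067]
force: [-1.1, 1.0, -3.6]
width: 0.167
```

Run:
```python
from h import *
im,d,s=snap("scene","s14"); go([.7168,-.0205,.121],-.0907); cv2.imwrite("pics/s14c.png",cv2.resize(im[200:350,220:390,::-1],(680,600),interpolation=cv2.INTER_CUBIC))
```

```text
t 32.1 pos [ 0.6695 -0.0161  0.1006] phi -0.086 j [-0.3825  0.6676  0.5259  1.6167 -0.3873  0.9673  0.1885] w 0.17 F [-2.5874  0.1941 -2.7831]
-> shift [-20.6  -0.3  47.5] turn [ 0.29 -0.24 -0.  ]
```

View pics/s14c.png

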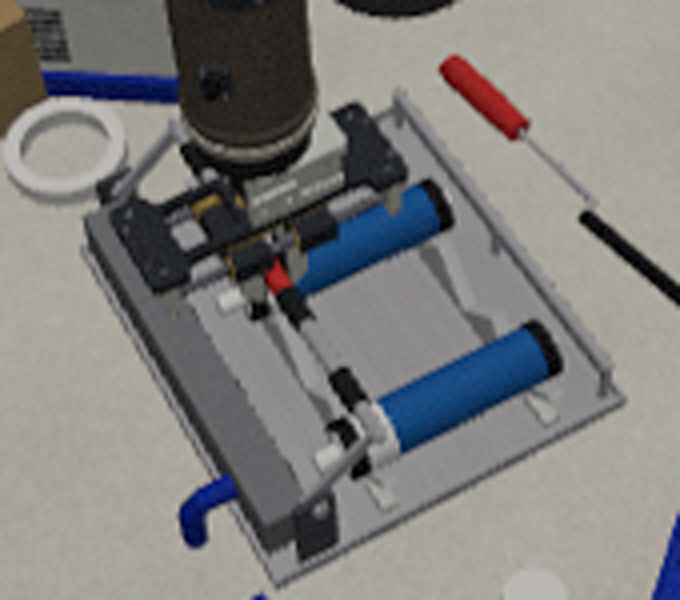

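>>> send_rows --rows '[[[6.4, 0, -5.6, 0, 0, 0, 0], [13.5, 0, -10.3, 0, 0, 0, 0], [21, 0, -14, 0, 0, 0, 0], [29, 0, -17, 0, 0, 0, 0], [37, 0, -18.5, 0, 0, 0, 0], [44, 0, -19, 0, 0, 0, 0], [47, 0, -19, 0, 0, 0, 0], [47, 0, -19, 0, 0, 0, 0]]]'

```text
clock: 32.9
position: [0.6542, -0.0153, 0.0556]
ee_rot: [0.067, 1.566, -0.068]
force: [6.5, 0.9, 7.4]
width: 0.168
```

Run:
```python
from h import *
im,d,s=snap("scene","s15"); go([.7168-.065,-.0205+.006,.056],-.0907); cv2.imwrite("pics/s15c.png",cv2.resize(im[200:350,220:390,::-1],(680,600),interpolation=cv2.INTER_CUBIC))
```

```text
t 32.95 pos [ 0.6542 -0.0153  0.0556] phi -0.086 j [-0.3763  0.6929  0.4981  1.6994 -0.4167  0.8525  0.2164] w 0.166 F [6.0787 1.1461 6.3901]
-> shift [-0.4  0.6 -2.4] turn [0.28 0.23 0.01]
```

View pics/s15c.png

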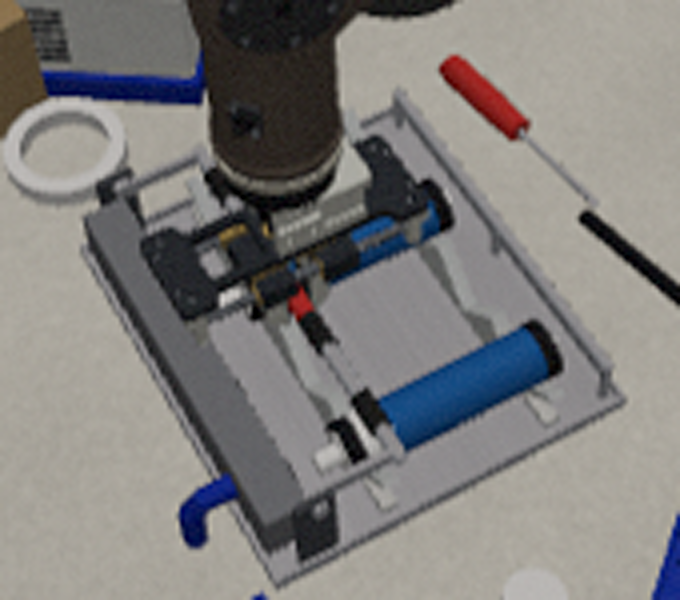

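>>> send_rows --rows '[[[2, 0, 0, 0, 0, 0, 0], [4, 0, 0, 0, 0, 0, 0], [4, 0, 0, 0, 0, 0, 0], [4, 0, 0, 0, 0, 0, 0], [2, 0, 0, 0, 0, 0, 30], [0, 0, 0, 0, 0, 0, 30], [0, 0, 0, 0, 0, 0, 30], [0, 0, 0, 0, 0, 0, 30]]]'

```text
clock: 33.75
position: [0.6515, -0.0149, 0.0542]
ee_rot: [0.067, 1.571, -0.068]
force: [0.0, 0.6, 0.5]
width: 0.299
```

>>> send_rows --rows '[[[-20, 0, 0, 0, 0, 0, 40], [-50, 0, 0, 0, 0, 0, 20], [-50, 0, 0, 0, 0, 0, 0], [-50, 0, 0, 0, 0, 0, 0], [-50, 0, 0, 0, 0, 0, 0], [-50, 0, 0, 0, 0, 0, 0], [-40, 0, 0, 0, 0, 0, 0], [-32, 0, 0, 0, 0, 0, 0]]]'

```text
clock: 34.55
position: [0.6519, -0.0147, 0.0855]
ee_rot: [0.067, 1.571, -0.067]
force: [-1.1, 0.1, -0.0]
width: 0.003
```

Run:
```python
from h import *
go([.654,-.0153,.083],-.0907)
```

```text
t 34.55 pos [ 0.6519 -0.0147  0.0855] phi -0.086 j [-0.3907  0.6574  0.5192  1.6806 -0.3939  0.9105  0.1985] w 0.003 F [-1.0635  0.0939 -0.0354]
-> shift [ 2.5 -0.4  2.2] turn [ 0.29 -0.06  0.01]
```

>>> send_rows --rows '[[[2, 0, 1, 0, 0, 0, 0], [4, 0, 1, 0, 0, 0, 0], [6, 0, 1, 0, 0, 0, 0], [7, 0, 1, 0, 0, 0, 0], [8, 0, 1, 0, 0, 0, 0], [8, 0, 1, 0, 0, 0, 0], [8, 0, 1, 0, 0, 0, 0], [8, 0, 1, 0, 0, 0, 0]]]'

```text
clock: 35.35
position: [0.6519, -0.0147, 0.0825]
ee_rot: [0.07, 1.572, -0.066]
force: [-20.7, 3.7, 45.5]
width: 0.004
```

Run:
```python
from h import *
go([.654,-.0153,.083],-.0907)
```

```text
t 35.35 pos [ 0.6519 -0.0147  0.0825] phi -0.086 j [-0.3871  0.6611  0.5163  1.682  -0.3986  0.9067  0.2026] w 0.004 F [-20.7456   3.6701  45.5091]
-> shift [-0.6 -0.4  2.2] turn [ 0.27 -0.11 -0.15]
```

>>> send_rows --rows '[[[-20, 0, 0, 0, 0, 0, 0], [-70, 0, 0, 0, 0, 0, 0], [-120, 0, 0, 0, 0, 0, 0], [-170, 0, 0, 0, 0, 0, 0], [-220, 0, 0, 0, 0, 0, 0], [-260, 0, 0, 0, 0, 0, 20], [-260, 0, 0, 0, 0, 0, 30], [-260, 0, 0, 0, 0, 0, 30]]]'

```text
clock: 36.15
position: [0.6536, -0.015, 0.3391]
ee_rot: [0.067, 1.568, -0.067]
force: [-0.5, 0.6, -1.1]
width: 0.217
```

Run:
```python
from h import *
im,d,s=snap("scene","s16"); go([.60,-.367,.34],-.9); cv2.imwrite("pics/s16c.png",cv2.resize(im[140:350,180:400,::-1],(628,600),interpolation=cv2.INTER_CUBIC))
```

```text
t 36.2 pos [ 0.653  -0.0147  0.3377] phi -0.086 j [-0.445   0.4611  0.6257  1.3526 -0.2671  1.4132  0.087 ] w 0.253 F [ 0.5721  0.9446 -0.24  ]
-> shift [  -2.3 -355.5  -22.7] turn [46.66 -0.08  0.02]
```

View pics/s16c.png

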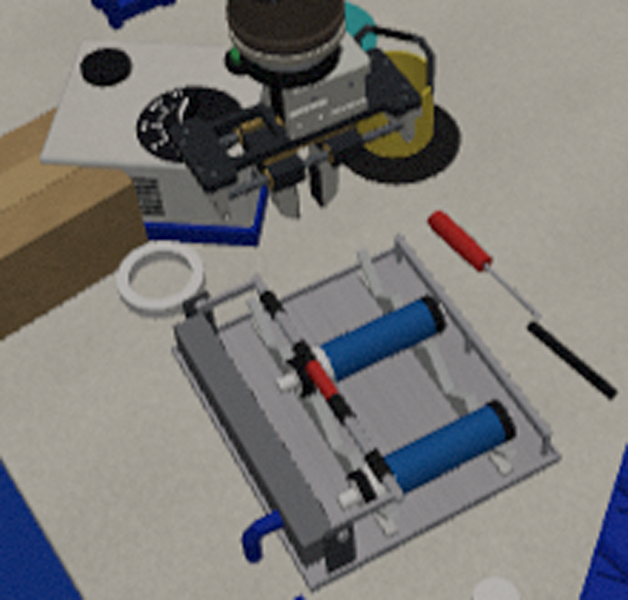

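>>> send_rows --rows '[[[0, -40, -3, 6, 0, 0, 45], [0, -80, -6, 12, 0, 0, 45], [0, -125, -9, 18, 0, 0, 45], [0, -170, -12, 24, 0, 0, 45], [0, -215, -15, 30, 0, 0, 45], [0, -260, -18, 36, 0, 0, 45], [0, -305, -20, 42, 0, 0, 45], [0, -345, -23, 46.6, 0, 0, 45]]]'

```text
clock: 37.0
position: [0.5997, -0.3584, 0.3363]
ee_rot: [0.706, 1.457, -0.706]
force: [0.3, -1.3, 0.3]
width: 0.447
```

>>> send_rows --rows '[[[0, 0, 0, 0, 0, 0, 45], [0, 0, 0, 0, 0, 0, 45], [0, 0, 0, 0, 0, 0, 45], [0, 0, 0, 0, 0, 0, 45], [0, 0, 0, 0, 0, 0, 45], [0, 0, 0, 0, 0, 0, 45], [0, 0, 0, 0, 0, 0, 45], [0, 0, 0, 0, 0, 0, 45]]]'

```text
clock: 37.8
position: [0.601, -0.3565, 0.339]
ee_rot: [0.701, 1.454, -0.701]
force: [0.8, 0.1, -1.2]
width: 0.451
```

Run:
```python
from h import *
im,d,s=snap("wrist","w17"); np.save("w17d.npy",d); go([.60,-.367,.34],-.9); print(s["position"],s["ee_rot"])
for t in("knob_grip","start_top"): 
    for r in finder.place_of("wrist",t)[:2]: print(t,r,at_z("wrist",r["xy"],.165 if t[0]=="k" else .152,s))
```

```text
t 37.85 pos [ 0.6009 -0.3566  0.339 ] phi -0.899 j [ 0.018   0.5946  0.8335  1.2252 -0.429   1.4969 -0.1076] w 0.447 F [ 0.7902 -0.0979  0.5217]
-> shift [-1.  -7.2  7.6] turn [ 0.07  0.01 -0.01]
[ 0.601  -0.3565  0.339 ] [ 0.7015  1.4543 -0.7013]
knob_grip {'xy': [324.4, 226.7], 'confidence': 0.55} [ 0.6013 -0.3621  0.165 ]
start_top {'xy': [89.8, 20.9], 'confidence': 0.52} [ 0.6143 -0.1022  0.152 ]
```

View pics/w17.png

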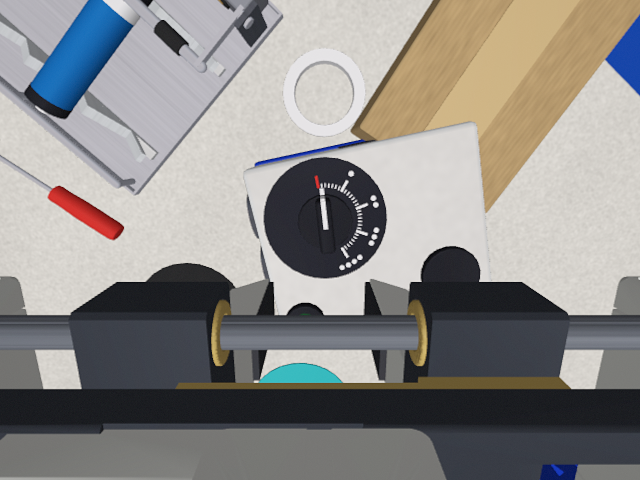

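Run:
```python
import cv2
a=cv2.imread("pics/w17.png"); cv2.imwrite("pics/w17c.png",cv2.resize(a[150:290,255:395],(700,700),interpolation=cv2.INTER_CUBIC)[:600])
```

```text
(no output)
```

View pics/w17c.png

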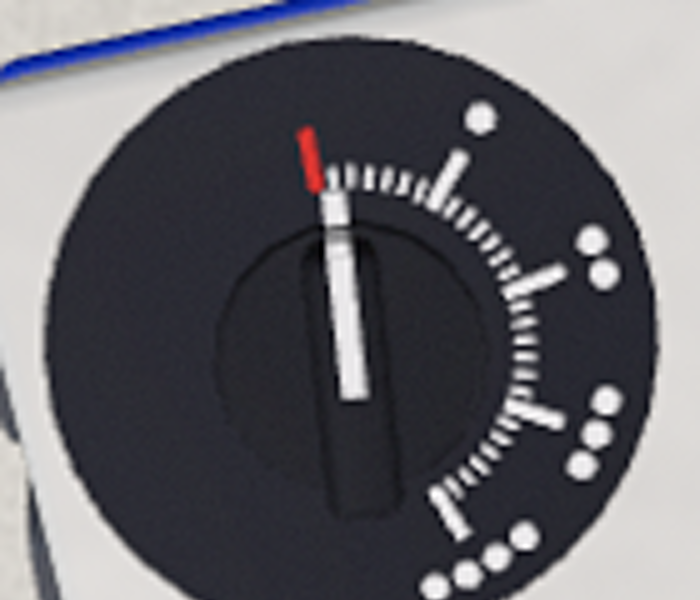

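Run:
```python
from h import *
s=dict(position=np.array([.601,-.3565,.339]),ee_rot=np.array([.7015,1.4543,-.7013]))
c=lambda u,v:(255+u/5,150+v/5)
w=lambda u,v,z:at_z("wrist",c(u,v),z,s)[:2]
a,b=w(340,250,.168),w(354,398,.168); v=a-b; az=np.arctan2(v[1],v[0]); print("ptr az",az)
t,bt=w(340,240,.168),w(367,515,.168); kc=(t+bt)/2; print("bar",t,bt,kc,np.linalg.norm(t-bt),np.arctan2(*(t-bt)[::-1]))
for z in(.131,.136,.142):
    dc=w(352,343,z); print(z,"dial c",dc)
    marks=dict(red=(312,160),m1=(449,180),m2=(535,283),m3=(535,412),m4=(449,513))
    print({k:round(np.arctan2(*(w(*m,z)-dc)[::-1]),3) for k,m in marks.items()},[np.linalg.norm(w(*m,z)-dc).round(4) for m in marks.values()])
    # fit circle centre from marks
    from scipy.optimize import least_squares
    M=np.array([w(*m,z) for m in marks.values()]); th=np.array([0,.7,1.4,2.1,2.8])
    r=least_squares(lambda p:(M-np.c_[p[0]+p[3]*np.cos(p[2]-th),p[1]+p[3]*np.sin(p[2]-th)]).ravel(),[.6,-.36,.8,.04]); print("fit",r.x,np.abs(r.fun).max())
```

```text
ptr az 0.7683459683920718
bar [ 0.6214 -0.3444] [ 0.5847 -0.3802] [ 0.603  -0.3623] 0.05124175747311181 0.7720231312250214
0.131 dial c [ 0.603  -0.3627]
{'red': np.float64(0.888), 'm1': np.float64(0.145), 'm2': np.float64(-0.577), 'm3': np.float64(-1.265), 'm4': np.float64(-1.955)} [np.float64(0.0373), np.float64(0.0376), np.float64(0.0384), np.float64(0.0398), np.float64(0.0409)]
fit [ 0.6015 -0.3639  0.8732  0.0392] 0.0003046419003299716
0.136 dial c [ 0.6037 -0.3621]
{'red': np.float64(0.888), 'm1': np.float64(0.145), 'm2': np.float64(-0.577), 'm3': np.float64(-1.265), 'm4': np.float64(-1.955)} [np.float64(0.0368), np.float64(0.0371), np.float64(0.0379), np.float64(0.0393), np.float64(0.0403)]
fit [ 0.6022 -0.3632  0.8732  0.0386] 0.0003004798175111345
0.142 dial c [ 0.6045 -0.3613]
{'red': np.float64(0.888), 'm1': np.float64(0.145), 'm2': np.float64(-0.577), 'm3': np.float64(-1.265), 'm4': np.float64(-1.955)} [np.float64(0.0362), np.float64(0.0365), np.float64(0.0372), np.float64(0.0386), np.float64(0.0396)]
fit [ 0.6031 -0.3624  0.8732  0.038 ] 0.0002954852972992805
```

Run:
```python
from h import *
go([.6027,-.3625,.146],-.801)
```

```text
t 37.95 pos [ 0.6009 -0.3567  0.3389] phi -0.899 j [ 0.0182  0.5947  0.8335  1.2252 -0.429   1.4969 -0.1076] w 0.451 F [ 0.2634 -0.274   0.9005]
-> shift [192.9  -2.2   5.7] turn [-5.61  0.01 -0.01]
```

>>> send_rows --rows '[[[30, -2, 6, -5.6, 0, 0, 45], [75, -2, 6, -5.6, 0, 0, 45], [120, -2, 6, -5.6, 0, 0, 45], [155, -2, 6, -5.6, 0, 0, 45], [178, -2, 6, -5.6, 0, 0, 45], [188, -2, 6, -5.6, 0, 0, 45], [193, -2, 6, -5.6, 0, 0, 45], [193, -2, 6, -5.6, 0, 0, 45]]]' --grip_force 20

```text
clock: 38.75
position: [0.6033, -0.3629, 0.1464]
ee_rot: [0.626, 1.478, -0.626]
force: [0.4, -0.2, 0.3]
width: 0.445
```

Run:
```python
from h import *
go([.6027,-.3625,.146],-.801)
```

```text
t 38.75 pos [ 0.6033 -0.3629  0.1464] phi -0.801 j [ 0.0471  0.7178  0.7324  1.4904 -0.5081  1.1289  0.0745] w 0.445 F [ 0.3632 -0.1813  0.3011]
-> shift [ 0.4 -0.1 -0.7] turn [-0.02  0.04 -0.  ]
```

>>> send_rows --rows '[[[0, 0, 0, 0, 0, 0, 0], [0, 0, 0, 0, 0, 0, 0], [0, 0, 0, 0, 0, 0, 0], [0, 0, 0, 0, 0, 0, 0], [0, 0, 0, 0, 0, 0, 0], [0, 0, 0, 0, 0, 0, 0], [0, 0, 0, 0, 0, 0, 0], [0, 0, 0, 0, 0, 0, 0]]]'

```text
clock: 39.55
position: [0.603, -0.3625, 0.1464]
ee_rot: [0.627, 1.478, -0.626]
force: [-2.3, 2.4, 5.5]
width: 0.15
```

>>> send_rows --rows '[[[0, 0, 0, 5, 0, 0, 0], [0, 0, 0, 11, 0, 0, 0], [0, 0, 0, 17, 0, 0, 0], [0, 0, 0, 23, 0, 0, 0], [0, 0, 0, 29, 0, 0, 0], [0, 0, 0, 35, 0, 0, 0], [0, 0, 0, 37, 0, 0, 0], [0, 0, 0, 37, 0, 0, 0]]]'

```text
clock: 40.35
position: [0.6033, -0.363, 0.1464]
ee_rot: [1.118, 1.264, -1.118]
force: [-0.7, 1.0, 4.8]
width: 0.151
```

Run:
```python
from h import *
go([.6027,-.3625,.146],-2.098)
```

```text
t 40.35 pos [ 0.6033 -0.363   0.1464] phi -1.448 j [-0.0299  0.7734  0.8981  1.4977 -0.6325  1.1779 -0.4734] w 0.151 F [-0.6943  1.0102  4.7694]
-> shift [ 0.4 -0.5 -0.5] turn [37.23  0.04 -0.04]
```

>>> send_rows --rows '[[[0, 0, 0, 6, 0, 0, 0], [0, 0, 0, 12, 0, 0, 0], [0, 0, 0, 18, 0, 0, 0], [0, 0, 0, 24, 0, 0, 0], [0, 0, 0, 30, 0, 0, 0], [0, 0, 0, 35, 0, 0, 0], [0, 0, 0, 37.2, 0, 0, 0], [0, 0, 0, 37.2, 0, 0, 0]]]'

```text
clock: 41.15
position: [0.6031, -0.3635, 0.1464]
ee_rot: [1.585, 0.91, -1.586]
force: [-0.7, -1.3, 4.8]
width: 0.151
```

>>> send_rows --rows '[[[0, 0, 0, 0, 0, 0, 0], [0, 0, 0, 0, 0, 0, 0], [0, 0, 0, 0, 0, 0, 45], [0, 0, 0, 0, 0, 0, 45], [0, 0, 0, 0, 0, 0, 45], [0, 0, 0, 0, 0, 0, 45], [-30, 0, 0, 0, 0, 0, 45], [-70, 0, 0, 0, 0, 0, 45]]]'

```text
clock: 41.95
position: [0.6024, -0.3613, 0.2144]
ee_rot: [1.584, 0.917, -1.587]
force: [0.2, 0.7, 0.4]
width: 0.449
```

Run:
```python
from h import *
go([.6027,-.3625,.34],-2.098)
```

```text
t 41.95 pos [ 0.6024 -0.3613  0.2144] phi -2.096 j [-0.1     0.7859  1.0977  1.4228 -0.6989  1.3583 -1.0734] w 0.449 F [0.2206 0.7062 0.4241]
-> shift [-125.6    0.3    0.8] turn [ 0.11 -0.02  0.25]
```

>>> send_rows --rows '[[[-40, 0, 0, -6, 0, 0, 45], [-80, 0, 0, -14, 0, 0, 45], [-110, 0, 0, -22, 0, 0, 45], [-120, 0, 0, -30, 0, 0, 45], [-120, 0, 0, -38, 0, 0, 45], [-120, 0, 0, -46, 0, 0, 45], [-120, 0, 0, -54, 0, 0, 45], [-120, 0, 0, -62, 0, 0, 45]]]'

```text
clock: 42.75
position: [0.603, -0.3625, 0.3358]
ee_rot: [0.786, 1.424, -0.786]
force: [-0.1, 0.1, -0.7]
width: 0.448
```

Run:
```python
from h import *
go([.6027,-.3625,.34],-1)
im,d,s=snap("wrist","w18"); print(s["position"].tolist(),s["ee_rot"].tolist())
cv2.imwrite("pics/w18c.png",cv2.resize(im[150:290,255:395,::-1],(700,700),interpolation=cv2.INTER_CUBIC)[:600])
```

```text
t 42.75 pos [ 0.603  -0.3625  0.3358] phi -1.008 j [ 0.0123  0.6168  0.8746  1.2175 -0.4611  1.5052 -0.1902] w 0.448 F [-0.136   0.1007 -0.6652]
-> shift [-4.2 -0.2 -0.1] turn [-0.48 -0.02 -0.01]
[0.6029620952909606, -0.36249839946357065, 0.33575639287864983] [0.7859394565608362, 1.4243022589904175, -0.7856025699639123]
```

View pics/w18c.png

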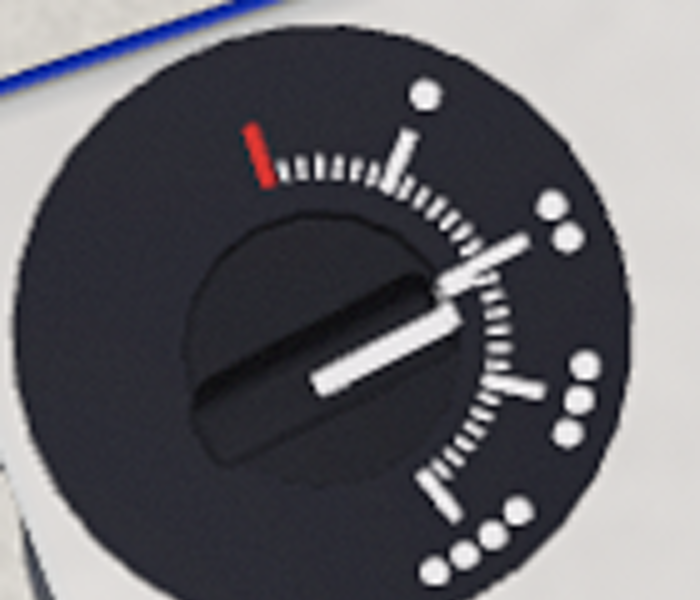

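View pics/w18.png

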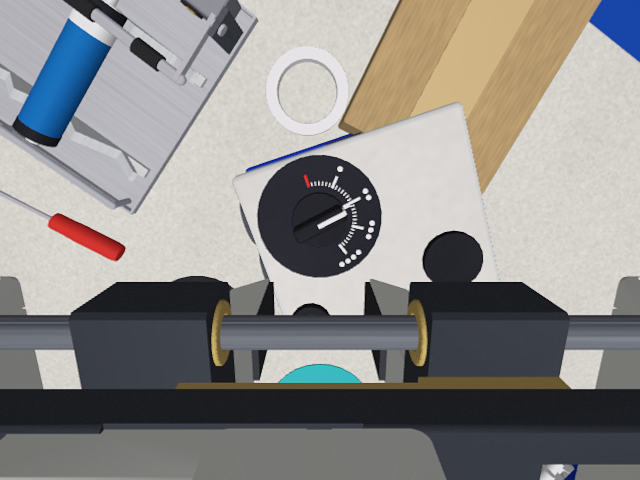

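Run:
```python
from h import *
from scipy.optimize import least_squares
s=dict(position=np.array([.60296,-.3625,.33576]),ee_rot=np.array([.78594,1.4243,-.7856]))
c=lambda u,v:(255+u/5,150+v/5)
w=lambda u,v,z:at_z("wrist",c(u,v),z,s)[:2]
v=w(458,318,.168)-w(318,385,.168); az=np.arctan2(v[1],v[0])
v2=w(432,290,.168)-w(195,405,.168)
M=np.array([w(*m,.137) for m in ((260,155),(398,162),(500,258),(513,387),(440,497))]); th=np.array([0,.7,1.4,2.1,2.8])
r=least_squares(lambda p:(M-np.c_[p[0]+p[3]*np.cos(p[2]-th),p[1]+p[3]*np.sin(p[2]-th)]).ravel(),[.6,-.36,.8,.04]); print(r.x,az,"theta",r.x[2]-az, r.x[2]-np.arctan2(v2[1],v2[0]))
# predicted button: from blower frame
print([at_z("top",(390+365/600*140,130+443/600*140),.152),at_z("scene",(180+242/2.859,140+53/2.857),.152)])
go([.503,-.413,.25],-.9)
```

```text
[ 0.6019 -0.3632  0.8716  0.0387] -0.5540938260736759 theta 1.4257418646874904 1.422504774835192
[array([ 0.5013, -0.4155,  0.152 ]), array([ 0.5053, -0.4061,  0.152 ])]
t 42.8 pos [ 0.6028 -0.3627  0.3359] phi -1.0 j [ 0.0131  0.6161  0.873   1.2174 -0.4598  1.5049 -0.1826] w 0.454 F [-0.6476 -1.1866  0.2908]
-> shift [  85.9 -111.2  -11.6] turn [-5.74 -0.   -0.  ]
```

>>> send_rows --rows '[[[0, -28, -3, 0, 0, 0, 0], [0, -56, -6, 0, 0, 0, 0], [0, -84, -9, 0, 0, 0, 0], [0, -111, -12, 0, 0, 0, 0], [0, -111, -12, 0, 0, 0, 0], [0, -111, -12, 0, 0, 0, 0], [0, -111, -12, 0, 0, 0, 0], [0, -111, -12, 0, 0, 0, 0]]]'

```text
clock: 43.6
position: [0.5036, -0.4103, 0.3355]
ee_rot: [0.79, 1.423, -0.789]
force: [-0.7, -1.2, 0.2]
width: 0.006
```

Run:
```python
from h import *
im,d,s=snap("wrist","w19")
hsv=cv2.cvtColor(im,cv2.COLOR_RGB2HSV); m=(hsv[...,0]>50)&(hsv[...,0]<75)&(hsv[...,1]>120)&(hsv[...,2]>60)
k,l,st,c=cv2.connectedComponentsWithStats(m.astype(np.uint8))
for i in np.argsort(-st[1:,4])[:2]+1:
    print(st[i],c[i],at_z("wrist",c[i],.152,s),d[int(c[i][1]),int(c[i][0])], at_d("wrist",c[i],d[int(c[i][1]),int(c[i][0])],s)); p=at_z("wrist",c[i],.152,s); go([p[0],p[1],.17],-1.0)
```

```text
[309 210  29  30 685] [323.1255 224.2029] [ 0.5029 -0.4148  0.152 ] 0.34881008 [ 0.5028 -0.4149  0.1515]
t 43.65 pos [ 0.5035 -0.4103  0.3355] phi -1.013 j [ 0.0652  0.5155  0.9033  1.3806 -0.4013  1.4356 -0.0557] w 0.006 F [ 0.5382 -0.3952 -0.3734]
-> shift [165.5  -2.8   3.6] turn [-0.74 -0.02  0.01]
```

View pics/w19.png

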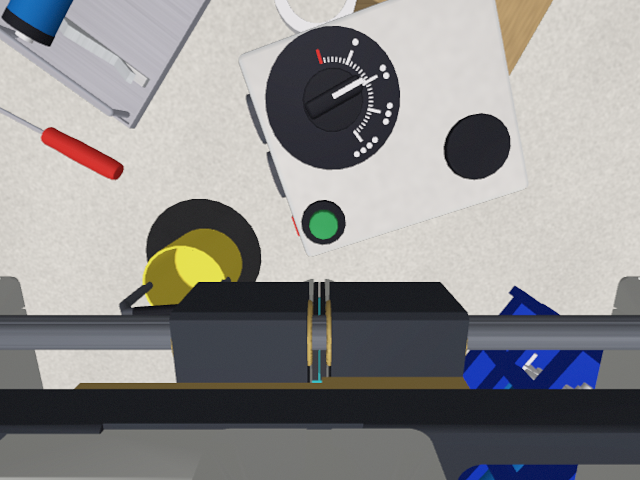

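Run:
```python
from h import *
im,d,s=snap("scene","s20"); cv2.imwrite("pics/s20c.png",cv2.resize(im[110:350,170:410,::-1],(600,600),interpolation=cv2.INTER_CUBIC)); im,d,s=snap("top","t20")
```

```text
(no output)
```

View pics/s20c.png

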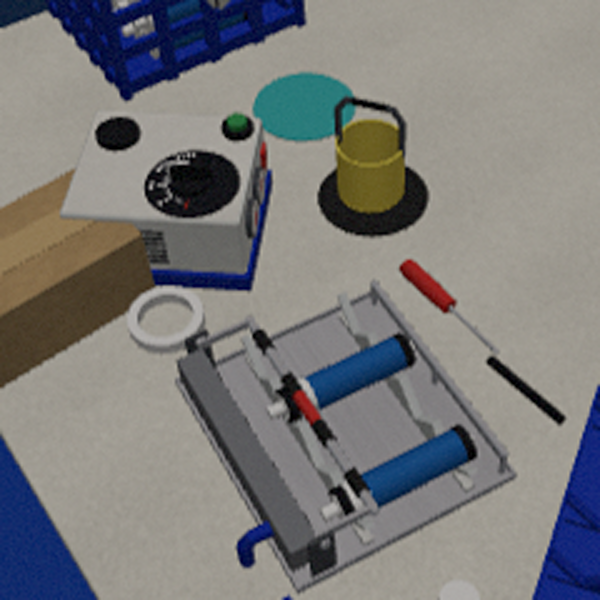

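View pics/t20.png

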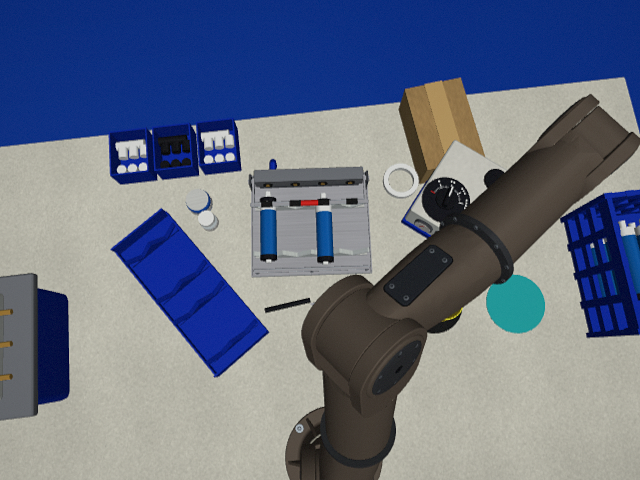

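>>> send_rows --rows '[[[40, -3, 4, 0, 0, 0, 0], [80, -3, 4, 0, 0, 0, 0], [120, -3, 4, 0, 0, 0, 0], [150, -3, 4, 0, 0, 0, 0], [168, -3, 4, 0, 0, 0, 0], [174, -3, 4, 0, 0, 0, 0], [174, -3, 4, 0, 0, 0, 0], [174, -3, 4, 0, 0, 0, 0]]]'

```text
clock: 44.55
position: [0.5025, -0.4167, 0.163]
ee_rot: [0.79, 1.421, -0.79]
force: [-0.4, -0.1, -0.1]
width: 0.006
```

Run:
```python
from h import *
go([.5029,-.4148,.145],-1.0)
```

```text
t 44.55 pos [ 0.5025 -0.4167  0.163 ] phi -1.014 j [ 0.1078  0.6416  0.8188  1.6236 -0.5121  1.102   0.0498] w 0.006 F [-0.3591 -0.0978 -0.0586]
-> shift [18.   1.3 -1.4] turn [-0.81  0.09 -0.02]
```

>>> send_rows --rows '[[[5, 1, -1, 0, 0, 0, 0], [10, 1, -1, 0, 0, 0, 0], [13, 1, -1, 0, 0, 0, 0], [15, 1, -1, 0, 0, 0, 0], [17, 1, -1, 0, 0, 0, 0], [18, 1, -1, 0, 0, 0, 0], [18.5, 1, -1, 0, 0, 0, 0], [18.5, 1, -1, 0, 0, 0, 0]]]'

```text
clock: 45.35
position: [0.5029, -0.4149, 0.146]
ee_rot: [0.791, 1.42, -0.789]
force: [-3.2, 6.8, 23.6]
width: 0.002
```

Run:
```python
from h import *
go([.5029,-.4148,.145],-1.0)
```

```text
t 45.35 pos [ 0.5029 -0.4149  0.146 ] phi -1.014 j [ 0.1124  0.6562  0.8064  1.6436 -0.5283  1.0703  0.0612] w 0.002 F [-3.2303  6.7652 23.5947]
-> shift [ 1.   0.  -0.1] turn [-0.8   0.08 -0.14]
```

>>> send_rows --rows '[[[0.5, 0, 0, 0, 0, 0, 0], [0.5, 0, 0, 0, 0, 0, 0], [0, 0, 0, 0, 0, 0, 0], [-20, 0, 0, 0, 0, 0, 0], [-60, 0, 0, 0, 0, 0, 0], [-110, 0, 0, 0, 0, 0, 0], [-160, 0, 0, 0, 0, 0, 0], [-190, 0, 0, 0, 0, 0, 0]]]'

```text
clock: 46.15
position: [0.5022, -0.4156, 0.3372]
ee_rot: [0.79, 1.419, -0.791]
force: [0.6, -1.1, -1.0]
width: 0.003
```

Run:
```python
from h import *
go([.5029,-.4148,.145],-1.0)
im,d,s=snap("wrist","w21"); cv2.imwrite("pics/w21c.png",im[0:300,150:550,::-1])
im,d,s=snap("scene","s21"); cv2.imwrite("pics/s21c.png",cv2.resize(im[110:350,170:410,::-1],(600,600),interpolation=cv2.INTER_CUBIC))
```

```text
t 46.15 pos [ 0.5022 -0.4156  0.3372] phi -1.015 j [ 0.0735  0.517   0.9051  1.3748 -0.4036  1.4369 -0.0497] w 0.003 F [ 0.5559 -1.1277 -1.039 ]
-> shift [192.2   0.8  -1. ] turn [-0.85  0.19 -0.05]
```

View pics/w21c.png

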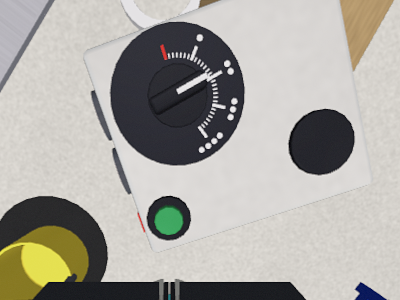

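View pics/s21c.png

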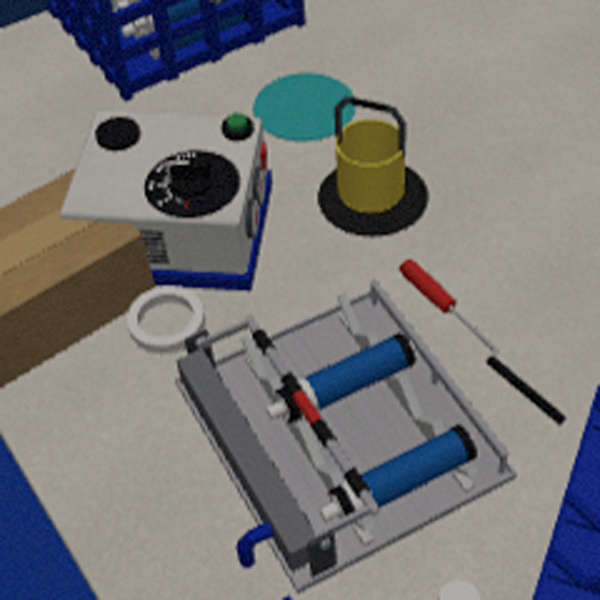

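Everything is in place: jug on the black mat, both elements in the rack under the bar, knob at two dots, and the button pressed and sprung back. Handing in.

```bash
python3 -c "
from cell import arm
print(arm.sign_off())"
```

```text
the job is handed in; nothing more can be done
None
```

The job is done and handed in at about 46 s.

- **Jug:** it stands upright on the black mat. My first grip closed too late and missed the handle. The jug did not move, and the second grip held.
- **Elements:** the tray held two. They now lie in separate rack grooves (y = +114 and −38 mm) with their nozzles towards the manifold. The second one seated with a brief 29 N contact.
- **Hold-down bar:** I swung it down and pressed it onto its stop. The shut fingers stopped at 82.5 mm, close to the 83 mm sleeve top expected with the bar fully down. That press read about 45 N vertically, against a 40 N limit on the arm or gripper body. It came from the fingertips on the sleeve, but I could not check how it is counted.
- **Knob:** I turned it to the two-dot mark by command. The picture measured 1.42 rad against the 1.40 rad wanted, within reading error.
- **Start button:** pressed last, to 146 mm, which is the full 6 mm of travel, at 24 N. It then sprang back.

The last pictures show the jug, elements, bar and knob as they should be. The bystanders those pictures show look undisturbed; the arm touched none of them. I saw no sign of anything having been knocked aside.

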